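# Set out the sample eggs on the farm stand's counter

## Robot

A 7-joint arm with a two-finger parallel gripper is mounted at the origin on the work surface. World frame = base frame: x ahead of the robot, y to its left, z up, the work surface at z = 0. Lengths are in m, angles in degrees, forces in N, time in s.
With the tool pointing down it reaches from about 0.425 to 0.875 m from the base axis. Payload 4.7 kg.
Tool frame: the origin (TCP) lies at the very end of the fingers, on their centre line; the grasp point (between the pads) lies 19 mm behind it; x points along the fingers, z is the direction in which the jaws open and shut, and the axes are right-handed (so a half turn about x gives the same grasp; the last joint's range is limited). The gripper opens to 87 mm and grips with 3 to 60 N. Pads are 19 mm wide; open, the fingers measure 117 mm over their backs; the gripper's body (75 mm by 190 mm) begins 51 mm behind the grasp point.
Start: joints at [0.808, 18.392, -4.016, 83.108, 1.295, 78.541, -3.26], TCP at [0.65, -0, 0.223] pointing down, gripper open.
Joint ranges: [-163.93, 163.93], [-17.29, 119.83], [-79.2, 71.16], [3.27, 140.29], [-89.18, 269.18], [5.43, 117.66], [-154.24, 154.24]. Speed limits (degrees/s): [147.25, 147.25, 180, 180, 180, 180, 180].

## Interface

Orientations are given as [roll, pitch, yaw] about the fixed x, y, z axes, in that order (R = Rz(yaw) Ry(pitch) Rx(roll)).
In Python, from cell import env gives the robot as it stands. The module is installed in compiled form; this text tells all that it offers.
- The arm moves only by the tool drive_tool, never from a script. Its argument "increments" is a list of rows, each a list of 2 entries, a list of its own where there are three numbers: the shift along the tool's x, y, z scaled (see below), then the turn, a rotation vector about the tool's x, y, z scaled (see below). In form: [[[dx, dy, dz], [wx, wy, wz]], ...]. A call has 1 to 10 rows; each row shifts and turns the commanded pose from where the row before left it, along the tool's axes as they then stand; what a row does not reach is not made up. The controller multiplies each number of a shift by 0.04 m and each number of a turn by 120 degrees. A row lasts 1/10 s, in which the tool goes at most 50 mm and 8.59 degrees, less where a joint would pass 70% of its speed; a pose out of reach is approached as far as the arm can. A call with a number of a shift or a turn outside -1 to 1 is refused whole. A call with a gripper value outside its range is refused whole. "hand" is the gripper's target within -1 to 1 (fully open at 1, half-way at 0, shut at -1), set as the call begins (left out, the last holds). The fingers move at their own pace and stop on an object; "squeeze" is the grip in N (left out, the last holds). Time passes only in rows, so rows that do not move let the fingers close. It gives the time, the measured TCP pose, the force and the opening at its end, in the units of the state.
- env.get_obs(): the state, without advancing time (a new reading comes with each control period).
- env.read_camera(name): name is "scene" or "side" or "wrist"; returns a dict with "frame" (400x640x3 uint8, red, green, blue), "fx", "fy", "cx", "cy" (pixels), "R" (3x3) and "t" (3): a world point X has camera coordinates R X + t. Camera axes: x right, y down, z forward; pixel columns grow to the right and rows downward; lengths in m; the calibration is good to about 2 mm. The wrist camera is an equidistant fisheye: a pixel r from the principal point sees the ray r / f radians off the axis. A picture is of the moment at which its call begins. There is no depth.
- env.sign_off(): hands the job in, once; it reports no verdict.
The state is a dict: "time_s": time; "qpos": joint angles; "joint_velocities": joint speeds; "effort": joint torques, N m; "tool_pos": TCP position; "tool_rot": TCP orientation; "force": force on the tool from outside, world axes, zero at the start; "wrist_torque": the same for the moment, N m; "grip_width": finger opening in m.
Only numpy, scipy, OpenCV 4.12 (cv2) and the standard library are available. Lean on these libraries where they do the work, as an engineer would, in place of code of your own. Each camera call takes 0.05 s, during which the arm holds its last target.

## Task

Set out today's sample eggs in the coloured display dishes: the large dark brown egg in the red dish, the medium brown one in the green, the small tan one in the blue and the blue-green duck egg in the yellow. Set each egg down gently, neither dropping it nor pressing it hard into its dish, and let none of the eggs fall onto the table. Leave the two white eggs where they are.

Things in the scene. Friction and masses are not known exactly. Their poses are not given: they have to be found in the camera images.
- egg_large: the large egg: dark red-brown, a firm loose egg, 54 mm in diameter, 70 mm long, lying on its side on a fixed grey egg rest (shaped like the dishes), centre 47 mm above the table. Origin: the egg's middle; its x axis runs along its length (level at the start, any heading): grasp from above, fingers closing across x. Rolls away unless set in a dish.
- egg_medium: the medium egg: mid orange-brown, a firm loose egg, 46 mm in diameter, 59 mm long, lying on its side on a fixed grey egg rest (shaped like the dishes), centre 42 mm above the table. Origin: the egg's middle; its x axis runs along its length (level at the start, any heading): grasp from above, fingers closing across x. Rolls away unless set in a dish.
- egg_small: the small egg: pale tan, a firm loose egg, 40 mm in diameter, 51 mm long, lying on its side on a fixed grey egg rest (shaped like the dishes), centre 39 mm above the table. Origin: the egg's middle; its x axis runs along its length (level at the start, any heading): grasp from above, fingers closing across x. Rolls away unless set in a dish.
- egg_duck: the duck egg: blue-green, a firm loose egg, 48 mm in diameter, 64 mm long, lying on its side on a fixed grey egg rest (shaped like the dishes), centre 43 mm above the table. Origin: the egg's middle; its x axis runs along its length (level at the start, any heading): grasp from above, fingers closing across x. Rolls away unless set in a dish.
- egg_white_a: one of two identical white eggs, a firm loose egg, 46 mm in diameter, 59 mm long, lying on its side on a fixed grey egg rest (shaped like the dishes), centre 42 mm above the table. Origin: the egg's middle; its x axis runs along its length (level at the start, any heading): grasp from above, fingers closing across x. Stays where it is.
- egg_white_b: the other of two identical white eggs, a firm loose egg, 46 mm in diameter, 59 mm long, lying on its side on a fixed grey egg rest (shaped like the dishes), centre 42 mm above the table. Origin: the egg's middle; its x axis runs along its length (level at the start, any heading): grasp from above, fingers closing across x. Stays where it is.
- dish_red: the red display dish, a round egg stand fixed to the table, 58 mm across, empty at first. Origin: centre of its underside, z up. The egg lies on a round opening 28 mm wide, its edge 22 mm above the table; the rim slopes up to 27 mm. The large egg's centre is then 47 mm up. Other dishes and rests stand 100 mm off or more; all else near is under 20 mm high.
- dish_green: the green display dish, a round egg stand fixed to the table, 58 mm across, empty at first. Origin: centre of its underside, z up. The egg lies on a round opening 28 mm wide, its edge 22 mm above the table; the rim slopes up to 27 mm. The medium egg's centre is then 42 mm up. Other dishes and rests stand 100 mm off or more; all else near is under 20 mm high.
- dish_blue: the blue display dish, a round egg stand fixed to the table, 58 mm across, empty at first. Origin: centre of its underside, z up. The egg lies on a round opening 28 mm wide, its edge 22 mm above the table; the rim slopes up to 27 mm. The small egg's centre is then 39 mm up. Other dishes and rests stand 100 mm off or more; all else near is under 20 mm high.
- dish_yellow: the yellow display dish, a round egg stand fixed to the table, 58 mm across, empty at first. Origin: centre of its underside, z up. The egg lies on a round opening 28 mm wide, its edge 22 mm above the table; the rim slopes up to 27 mm. The duck egg's centre is then 43 mm up. Other dishes and rests stand 100 mm off or more; all else near is under 20 mm high.
Mind the look-alikes: they are no part of the job. There is more than one size of the dish_red; the job needs the largest.

How it is judged (in metres and radians):
At the end, for the whole second after the job is handed in: The large egg lies in the red dish, the medium in the green, the small in the blue and the duck egg in the yellow, each within 12 mm of the dish's centre (seen from above), resting on the dish and still; both white eggs are within 15 mm of where they started (horizontal distance between egg_large and dish_red below 0.012 m and z of egg_large in the frame of dish_red between 0.03 and 0.057 m and linear speed of each of egg_large, egg_medium, egg_small, egg_duck below 0.03 m/s and horizontal distance between egg_medium and dish_green below 0.012 m and z of egg_medium in the frame of dish_green between 0.03 and 0.057 m and horizontal distance between egg_small and dish_blue below 0.012 m and z of egg_small in the frame of dish_blue between 0.03 and 0.057 m and horizontal distance between egg_duck and dish_yellow below 0.012 m and z of egg_duck in the frame of dish_yellow between 0.03 and 0.057 m and distance of each of egg_white_a, egg_white_b from where it was at the start of the episode below 0.015 m); the robot touches nothing.
It fails at once if an egg falls onto the table (its middle sinks below 30 mm) (height (world z) of any of egg_large, egg_medium, egg_small, egg_duck, egg_white_a, egg_white_b below 0.03 m).
It fails at once if an egg is pressed hard into its dish (more than 60 N between them) (contact force between egg_large and dish_red above 60 N or contact force between egg_medium and dish_green above 60 N or contact force between egg_small and dish_blue above 60 N or contact force between egg_duck and dish_yellow above 60 N).
It fails at once if an egg is dropped into its dish from a height (falls freely over it at more than 0.75 m/s, that is from more than about 30 mm) ((linear speed of egg_large above 0.75 m/s and horizontal distance between egg_large and dish_red below 0.03 m and contact force between the fingers and egg_large below 0.5 N) or (linear speed of egg_medium above 0.75 m/s and horizontal distance between egg_medium and dish_green below 0.03 m and contact force between the fingers and egg_medium below 0.5 N) or (linear speed of egg_small above 0.75 m/s and horizontal distance between egg_small and dish_blue below 0.03 m and contact force between the fingers and egg_small below 0.5 N) or (linear speed of egg_duck above 0.75 m/s and horizontal distance between egg_duck and dish_yellow below 0.03 m and contact force between the fingers and egg_duck below 0.5 N)).
It fails at once if a white egg is disturbed (moved more than 15 mm) (distance of any of egg_white_a, egg_white_b from where it was at the start of the episode above 0.015 m).
It also fails if it takes over 99 s, if anything falls off the work surface, if the arm or the gripper's body presses on something with over 40 N, if the wrist force passes 120 N, or if a joint passes its speed limit or range.

## Working session

There is one attempt and no reset: what is moved stays moved. The work goes in short steps, Python scripts to look and compute and a tool call to move; the robot and the scene stay as the last step left them, time stands still between calls to the robot, and variables do not carry over. Pictures are saved under pics/ and viewed, and the job is handed in when it is done.

Besides the shell and the picture viewer there is one more tool, called after "Request:" by a JSON object that holds its "fn" and its "kwargs". drive_tool: Moves the arm, as the interface text tells. Shifts and turns lie within -1 to 1; 1 stands for 0.04 m of shift or 120 degrees of turn. Its arguments: {"type":"object","properties":{"increments":{"type":"array"},"hand":{"type":"number"},"squeeze":{"type":"number"}},"required":["increments"]}

```bash
mkdir -p pics; ls; python3 - <<'E'
from cell import env
import cv2
print(env.get_obs())
for n in ["scene","side","wrist"]:
    c=env.read_camera(n); cv2.imwrite(f"pics/{n}0.png",c["frame"][:,:,::-1])
    print(n,c["fx"],c["fy"],c["cx"],c["cy"],c["R"],c["t"])
E
```

```text
pics
{'time_s': 0.0, 'qpos': array([ 0.80794824, 18.44014631, -4.01547798, 83.17258081,  1.29661474,
       78.54111034, -3.25916211]), 'joint_velocities': array([ 0.11068494, -0.03678589,  0.01409688,  0.07487743, -0.10213645,
        0.08179953, -0.06851525]), 'effort': array([-2.58547143e-04, -4.91284704e+01, -4.03903294e-01, -3.12526345e+01,
       -6.40594075e-02,  4.37659642e-02,  1.61017233e-04]), 'tool_pos': array([ 6.49462485e-01, -6.23490684e-05,  2.21469537e-01]), 'tool_rot': array([-176.18290515,   89.89125136, -176.18004569]), 'force': array([0.06191739, 0.29006392, 0.03681654]), 'wrist_torque': array([-0.01275296, -0.02251464, -0.01276016]), 'grip_width': 0.08698940270265516}
scene 481.331211612967 481.331211612967 320.38328627992325 198.44256921284912 [[ 0.8469216   0.53158723 -0.01178195]
 [ 0.38154973 -0.62301701 -0.68283938]
 [-0.37032905  0.57381602 -0.73047352]] [-0.50166943 -0.11259945  1.50312874]
side 372.11526150074917 372.11526150074917 327.32990217882667 197.43232842212706 [[-0.81595622 -0.57801449  0.01070953]
 [-0.37467429  0.51462098 -0.77122268]
 [ 0.44026653 -0.63329653 -0.63647536]] [0.46557557 0.2439026  0.93456585]
wrist 309.70691628693146 309.70691628693146 321.63169143575163 199.69388080486655 [[ 9.99998835e-01 -4.01299673e-04 -1.47282799e-03]
 [ 5.62636725e-05 -9.54482254e-01  2.98267705e-01]
 [-1.52548291e-03 -2.98267440e-01 -9.54481119e-01]] [-0.64951326 -0.03717917  0.39380642]
```

View pics/scene0.png

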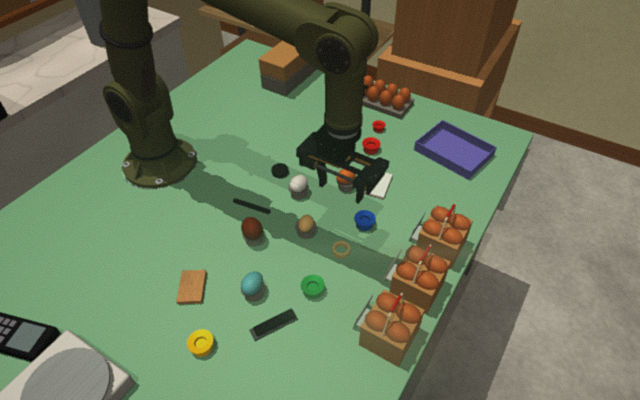

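View pics/side0.png

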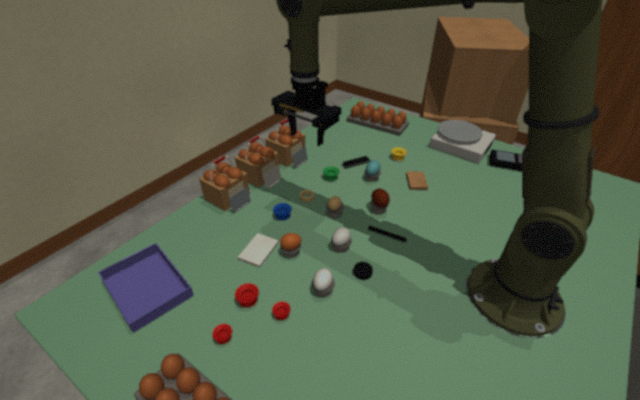

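View pics/wrist0.png

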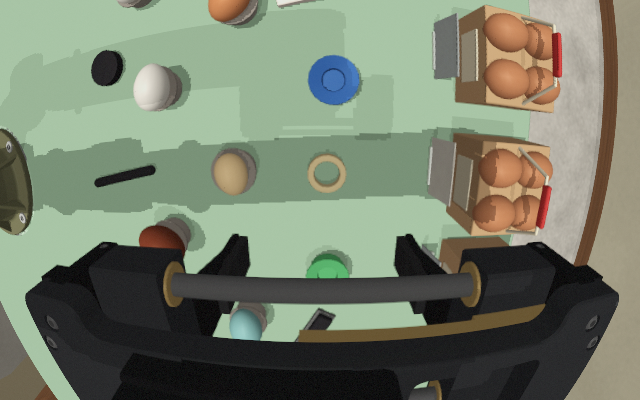

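```bash
python3 - <<'E'
import cv2
s=cv2.imread("pics/scene0.png"); cv2.imwrite("pics/s_zoom.png",cv2.resize(s[110:370,170:430],(800,600)[:1]*2 if 0 else (600,600),interpolation=cv2.INTER_CUBIC))
s=cv2.imread("pics/side0.png"); cv2.imwrite("pics/d_zoom.png",cv2.resize(s[130:360,190:450],(780,690) if 0 else (678,600),interpolation=cv2.INTER_CUBIC))
E
```

```text
(no output)
```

View pics/s_zoom.png

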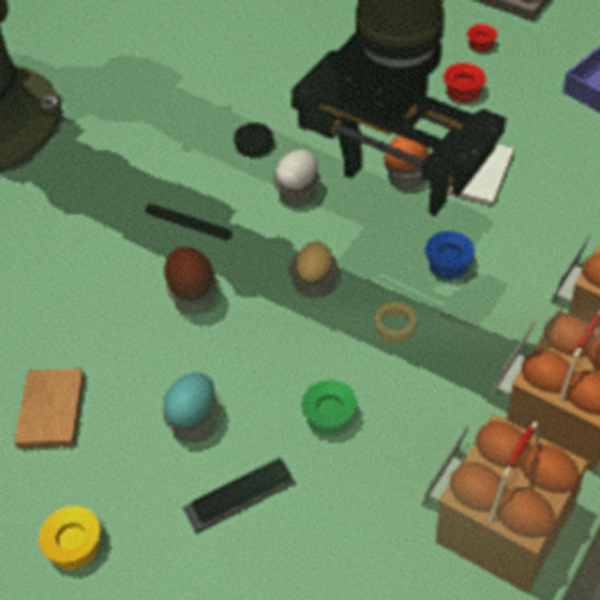

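View pics/d_zoom.png

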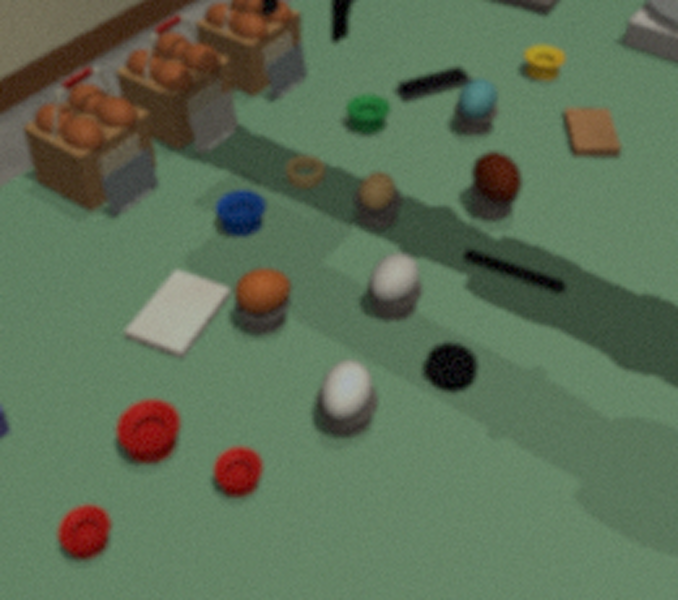

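```bash
cat > h.py <<'E'
import numpy as np, cv2
from scipy.optimize import least_squares, minimize
from cell import env
# name: (height of centre, hsv ranges, kind, dims)
OBJ={
'egg_large':dict(z=.047,d=.054,l=.070),'egg_medium':dict(z=.042,d=.046,l=.059),'egg_small':dict(z=.039,d=.040,l=.051),'egg_duck':dict(z=.043,d=.048,l=.064),
'white_a':dict(z=.042,d=.046,l=.059),'white_b':dict(z=.042,d=.046,l=.059),
'dish_red':{},'dish_green':{},'dish_blue':{},'dish_yellow':{}}
def proj(c,X,fish):
    P=np.atleast_2d(X)@np.array(c['R']).T+np.array(c['t'])
    if fish:
        rho=np.hypot(P[:,0],P[:,1]); th=np.arctan2(rho,P[:,2]); k=th/np.maximum(rho,1e-9)
        return np.c_[c['fx']*P[:,0]*k+c['cx'],c['fy']*P[:,1]*k+c['cy']]
    return np.c_[c['fx']*P[:,0]/P[:,2]+c['cx'],c['fy']*P[:,1]/P[:,2]+c['cy']]
def unproj(c,uv,z,fish):
    a=(uv[0]-c['cx'])/c['fx'];b=(uv[1]-c['cy'])/c['fy']
    if fish:
        r=np.hypot(a,b); d=np.array([a/r*np.sin(r),b/r*np.sin(r),np.cos(r)]) if r>1e-9 else np.array([0,0,1.])
    else: d=np.array([a,b,1.])
    R=np.array(c['R']);o=-R.T@np.array(c['t']); D=R.T@d
    return o+D*(z-o[2])/D[2]
u,v=np.meshgrid(np.linspace(0,2*np.pi,60),np.linspace(-np.pi/2,np.pi/2,31))
SPH=np.c_[(np.cos(u)*np.cos(v)).ravel(),(np.sin(u)*np.cos(v)).ravel(),np.sin(v).ravel()]
T=np.linspace(0,2*np.pi,60)
def eggpts(x,y,yaw,o):
    p=SPH*[o['l']/2,o['d']/2,o['d']/2]; c,s=np.cos(yaw),np.sin(yaw)
    return np.c_[x+c*p[:,0]-s*p[:,1],y+s*p[:,0]+c*p[:,1],o['z']+p[:,2]]
def hullmom(c,X,fish):
    h=cv2.convexHull(proj(c,X,fish).astype(np.float32)); m=cv2.moments(h); A=m['m00']
    return np.array([m['m10']/A,m['m01']/A,m['mu20']/A,m['mu11']/A,m['mu02']/A])
def maskmom(cnt):
    h=cv2.convexHull(cnt); mk=cv2.moments(h);A=mk['m00']
    return np.array([mk['m10']/A,mk['m01']/A,mk['mu20']/A,mk['mu11']/A,mk['mu02']/A]),A
def fit_egg(c,cnt,o,fish):
    m,A=maskmom(cnt); p0=unproj(c,m[:2],o['z'],fish); best=None
    w=np.array([1,1,.1,.1,.1])
    # scale second moments to allow for size bias
    for y0 in np.arange(0,np.pi,np.pi/6):
        def f(p):
            q=hullmom(c,eggpts(p[0],p[1],p[2],o),fish); return (q-m)*w
        r=least_squares(f,[p0[0],p0[1],y0],x_scale=[.01,.01,.3],diff_step=1e-4)
        if best is None or r.cost<best.cost: best=r
    return best.x,best.cost
def fit_dish(c,cnt,fish,D=.058,z0=0.,z1=.027):
    m,A=maskmom(cnt); p0=unproj(c,m[:2],.02,fish)
    def f(p):
        X=np.r_[np.c_[p[0]+p[2]/2*np.cos(T),p[1]+p[2]/2*np.sin(T),0*T+z1],np.c_[p[0]+.8*p[2]/2*np.cos(T),p[1]+.8*p[2]/2*np.sin(T),0*T+z0+.004]]
        q=hullmom(c,X,fish); return (q-m)*np.array([1,1,.05,.05,.05])
    r=least_squares(f,[p0[0],p0[1],D],x_scale=[.01,.01,.01],diff_step=1e-4)
    return r.x,r.cost
HSV={'egg_large':[(0,120,20),(12,255,140)],'egg_medium':[(5,150,120),(14,255,255)],'egg_small':[(14,60,80),(22,190,255)],'egg_duck':[(86,60,60),(100,255,255)],
'white':[(0,0,120),(180,45,255)],'dish_red':[(0,200,90),(3,255,255)],'dish_green':[(60,140,60),(80,255,200)],'dish_blue':[(105,150,60),(120,255,255)],'dish_yellow':[(22,160,120),(30,255,255)]}
def blobs(frame_rgb,name,amin=60,amax=9000):
    hsv=cv2.cvtColor(cv2.GaussianBlur(frame_rgb,(3,3),0),cv2.COLOR_RGB2HSV); lo,hi=HSV[name]; m=cv2.inRange(hsv,lo,hi)
    if name=='dish_red': m|=cv2.inRange(hsv,(176,200,90),(180,255,255))
    m=cv2.morphologyEx(m,cv2.MORPH_CLOSE,np.ones((3,3),np.uint8)); m=cv2.morphologyEx(m,cv2.MORPH_OPEN,np.ones((3,3),np.uint8))
    cs,_=cv2.findContours(m,cv2.RETR_EXTERNAL,cv2.CHAIN_APPROX_NONE)
    return [k for k in cs if amin<cv2.contourArea(k)<amax]
def survey(cam,tag,names=None):
    c=env.read_camera(cam);f=c['frame'];fish=cam=='wrist'
    cv2.imwrite(f'pics/{tag}.png',f[:,:,::-1])
    for n in names or HSV:
        for k in blobs(f,n):
            M,A=maskmom(k)
            if n.startswith('dish'):
                x,co=fit_dish(c,k,fish); print(n,'px',M[:2].round(),'A',A,'xyD',x.round(4),'cost',round(co,2))
            else:
                o=OBJ['white_a' if n=='white' else n]; x,co=fit_egg(c,k,o,fish)
                if co<60: print(n,'px',M[:2].round(),'A',A,'xy',x[:2].round(4),'yaw',round(np.degrees(x[2])%180,1),'cost',round(co,2))
E
python3 - <<'E'
from h import *
for c in ['scene','side','wrist']:
    print('==',c); survey(c,c+'1')
E
```

```text
== scene
egg_large px [398. 310.] A 121.0 xy [ 0.8657 -0.1052] yaw 87.7 cost 13.34
egg_large px [433. 265.] A 199.5 xy [0.8841 0.0506] yaw 166.8 cost 3.79
egg_large px [251. 226.] A 213.5 xy [ 0.4303 -0.0846] yaw 142.9 cost 2.44
egg_large px [456. 222.] A 176.5 xy [0.8823 0.2083] yaw 140.8 cost 2.85
egg_medium px [398. 330.] A 279.0 xy [ 0.8874 -0.1485] yaw 177.3 cost 2.04
egg_medium px [376. 318.] A 203.0 xy [ 0.8338 -0.1474] yaw 72.0 cost 3.59
egg_medium px [398. 306.] A 710.0 xy [ 0.8622 -0.0937] yaw 11.0 cost 35.13
egg_medium px [446. 225.] A 1132.0 xy [0.8633 0.1895] yaw 14.1 cost 50.08
egg_medium px [401.  95.] A 120.0 xy [0.5081 0.6578] yaw 83.3 cost 0.22
egg_medium px [388.  91.] A 120.5 xy [0.4587 0.659 ] yaw 81.9 cost 0.25
egg_medium px [376.  86.] A 109.0 xy [0.4099 0.6593] yaw 77.8 cost 0.21
egg_small px [191. 287.] A 781.0 xy [ 0.4202 -0.3028] yaw 98.2 cost 22.85
egg_small px [420. 266.] A 90.0 xy [0.859  0.0359] yaw 89.0 cost 1.83
egg_small px [305. 224.] A 165.0 xy [0.5437 0.003 ] yaw 103.9 cost 0.15
egg_small px [493. 104.] A 168.0 xy [0.7938 0.772 ] yaw 88.6 cost 8.4
[... 4175 characters left out ...]
g_small px [173. 284.] A 676.5 xy [ 0.4341 -0.1546] yaw 86.4 cost 22.38
egg_small px [326. 173.] A 1032.0 xy [0.6549 0.0053] yaw 48.4 cost 5.35
egg_small px [230. 173.] A 1112.5 xy [0.5422 0.0057] yaw 106.2 cost 0.06
egg_duck px [245. 326.] A 718.5 xy [ 0.5375 -0.2193] yaw 72.6 cost 4.95
white px [223. 327.] A 316.0 xy [ 0.5028 -0.2252] yaw 65.8 cost 12.77
white px [632. 280.] A 159.0 xy [ 1.3265 -0.2088] yaw 163.3 cost 1.35
white px [628. 163.] A 957.5 xy [1.1721 0.0391] yaw 91.5 cost 27.07
white px [630.  30.] A 238.5 xy [1.1646 0.27  ] yaw 20.2 cost 4.64
white px [625.  10.] A 304.5 xy [1.1535 0.3038] yaw 33.7 cost 3.46
dish_blue px [333.  80.] A 1795.5 xyD [0.6627 0.1126 0.0553] cost 0.0
```

```bash
cat >> h.py <<'E'
from scipy.spatial.transform import Rotation as Ro
def plan(x=None,y=None,z=None,head=None):
    o=env.get_obs(); R=Ro.from_euler('xyz',o['tool_rot'],degrees=True).as_matrix(); p=o['tool_pos']
    h=np.degrees(np.arctan2(R[1,2],R[0,2]))
    print('t',round(o['time_s'],2),'tcp',p.round(4),'head',round(h,2),'tilt xz',R[2,1:].round(3),'w',round(o['grip_width'],4),'F',o['force'].round(1),'q7',o['qpos'][6].round(1))
    if x is None: return
    Rt=R
    if head is not None:
        dh=(head-h+90)%180-90; print('turn deg',round(dh,2),'wx total',round(-dh/120,3))
        a=np.radians(h+dh); zt=np.array([np.cos(a),np.sin(a),0]);xt=np.array([0,0,-1.]);Rt=np.c_[xt,np.cross(zt,xt),zt]
    d=np.array([x,y,z if z is not None else p[2]])-p
    print('delta units (after turn)',(Rt.T@d/.04).round(3))
E
python3 -c "
from h import *
plan(.542,.0057,.1,16.2)"
```

```text
t 0.3 tcp [ 0.6498 -0.      0.2222] head 0.0 tilt xz [-0.    -0.001] w 0.0867 F [ 0.   0.6 -0.8] q7 -3.3
turn deg 16.2 wx total -0.135
delta units (after turn) [ 3.056  0.89  -2.549]
```

Request:
{"fn": "drive_tool", "kwargs": {"increments": [[[0,0,0],[-0.0675,0,0]],[[0,0,0],[-0.0675,0,0]],[[0.4,0.22,-0.64],[0,0,0]],[[0.4,0.22,-0.64],[0,0,0]],[[0.4,0.22,-0.64],[0,0,0]],[[0.4,0.22,-0.64],[0,0,0]],[[0,0,0],[0,0,0]],[[0,0,0],[0,0,0]]], "hand": 1, "squeeze": 8}}

```text
time_s: 1.1
tool_pos: [0.5418, 0.0051, 0.1587]
tool_rot: [-35.6, 90.0, -19.4]
force: [-0.3, -0.4, 0.0]
grip_width: 0.0872
```

```bash
python3 -c "
from h import *
survey('wrist','w2',['egg_small','dish_blue','egg_medium','white'])
plan(.542,.0057,.030,16.2)"
```

```text
egg_small px [436. 390.] A 135.0 xy [ 0.7966 -0.245 ] yaw 129.2 cost 8.4
egg_small px [172. 284.] A 648.0 xy [ 0.4033 -0.1521] yaw 95.7 cost 14.26
egg_small px [471. 284.] A 665.5 xy [ 0.7431 -0.0531] yaw 115.1 cost 15.25
egg_small px [418. 218.] A 1274.0 xy [0.6434 0.0071] yaw 153.6 cost 5.52
egg_small px [322. 192.] A 1712.5 xy [0.5425 0.0056] yaw 98.9 cost 0.26
dish_blue px [463. 124.] A 2092.5 xyD [0.6624 0.1125 0.0558] cost 0.0
egg_medium px [188. 254.] A 685.0 xy [ 0.4206 -0.1031] yaw 70.0 cost 51.89
white px [621. 327.] A 95.5 xy [ 1.1995 -0.0917] yaw 171.2 cost 4.36
white px [609. 328.] A 101.0 xy [ 1.1428 -0.0954] yaw 149.8 cost 2.66
white px [410. 315.] A 405.5 xy [ 0.685  -0.1097] yaw 139.2 cost 49.69
white px [ 11. 154.] A 63.5 xy [ 0.1041 -0.0584] yaw 13.9 cost 30.45
t 1.15 tcp [0.5429 0.0051 0.1594] head 16.2 tilt xz [-0.001  0.002] w 0.087 F [0.7 0.6 0.9] q7 12.0
turn deg 0.0 wx total -0.0
delta units (after turn) [ 3.235  0.02  -0.018]
```

View pics/w2.png

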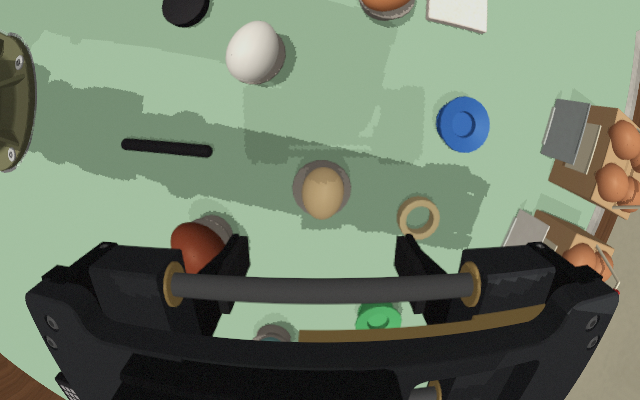

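Request:
{"fn": "drive_tool", "kwargs": {"increments": [[[0.6,0,0],[0,0,0]],[[0.6,0,0],[0,0,0]],[[0.6,0,0],[0,0,0]],[[0.6,0,0],[0,0,0]],[[0.5,0,0],[0,0,0]],[[0.3,0,0],[0,0,0]],[[0,0,0],[0,0,0]],[[0,0,0],[0,0,0]]]}}

```text
time_s: 1.95
tool_pos: [0.543, 0.0053, 0.0314]
tool_rot: [-12.4, 89.9, 3.8]
force: [-0.4, -0.8, 0.8]
grip_width: 0.0872
```

```bash
python3 -c "
from h import *
plan(.5425,.0057,.030,16.2)"
```

```text
t 1.95 tcp [0.543  0.0053 0.0314] head 16.2 tilt xz [-0.     0.001] w 0.0872 F [-0.4 -0.8  0.8] q7 11.0
turn deg 0.0 wx total -0.0
delta units (after turn) [ 0.034  0.014 -0.01 ]
```

Request:
{"fn": "drive_tool", "kwargs": {"increments": [[[0.03,0,0],[0,0,0]],[[0,0,0],[0,0,0]],[[0,0,0],[0,0,0]],[[0,0,0],[0,0,0]],[[0,0,0],[0,0,0]],[[0,0,0],[0,0,0]],[[0,0,0],[0,0,0]],[[0,0,0],[0,0,0]],[[0,0,0],[0,0,0]],[[0,0,0],[0,0,0]]], "hand": -1, "squeeze": 10}}

```text
time_s: 2.95
tool_pos: [0.5419, 0.0053, 0.0294]
tool_rot: [-122.9, 90.0, -106.7]
force: [0.5, -0.4, 0.5]
grip_width: 0.0387
```

Request:
{"fn": "drive_tool", "kwargs": {"increments": [[[-0.1,0,0],[0,0,0]],[[-0.2,0,0],[0,0,0]],[[-0.3,0,0],[0,0,0]],[[-0.4,0,0],[0,0,0]],[[-0.4,0,0],[0,0,0]],[[-0.4,0,0],[0,0,0]],[[-0.4,0,0],[0,0,0]],[[0,0,0],[0,0,0]],[[0,0,0],[0,0,0]]]}}

```text
time_s: 3.85
tool_pos: [0.5422, 0.0052, 0.118]
tool_rot: [-19.9, 89.9, -3.7]
force: [0.2, -0.1, 0.2]
grip_width: 0.0386
```

```bash
python3 -c "
from h import *
survey('wrist','w3',['dish_blue'])
cv2.imwrite('pics/sd3.png',env.read_camera('side')['frame'][:,:,::-1])
plan(.6624,.1125,.105,16.2)"
```

```text
dish_blue px [480. 127.] A 2665.5 xyD [0.6623 0.1126 0.0562] cost 0.01
t 3.95 tcp [0.5413 0.0052 0.1167] head 16.2 tilt xz [ 0.    -0.001] w 0.0385 F [-0.   0.3 -0.1] q7 11.7
turn deg -0.0 wx total 0.0
delta units (after turn) [0.293 1.731 3.657]
```

View pics/w3.png

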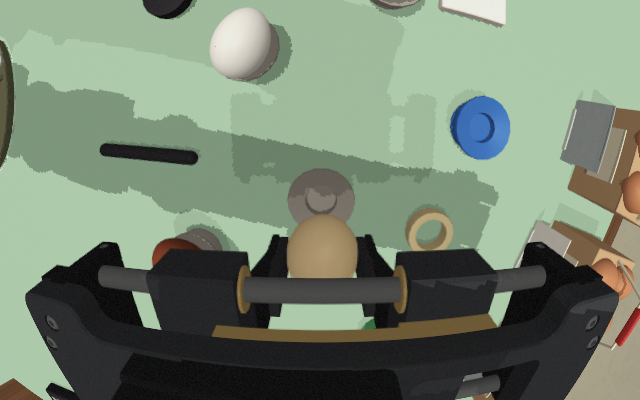

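Request:
{"fn": "drive_tool", "kwargs": {"increments": [[[0,0.15,0.3],[0,0,0]],[[0,0.28,0.6],[0,0,0]],[[0,0.33,0.7],[0,0,0]],[[0,0.33,0.7],[0,0,0]],[[0,0.28,0.6],[0,0,0]],[[0,0.24,0.5],[0,0,0]],[[0,0.12,0.257],[0,0,0]],[[0,0,0],[0,0,0]],[[0,0,0],[0,0,0]]]}}

```text
time_s: 4.85
tool_pos: [0.6624, 0.1119, 0.1167]
tool_rot: [-167.6, 89.9, -151.4]
force: [0.1, -0.9, -0.4]
grip_width: 0.039
```

```bash
python3 -c "
from h import *
plan(.6624,.1125,.031,16.2)"
```

```text
t 4.85 tcp [0.6624 0.1119 0.1167] head 16.19 tilt xz [-0.    -0.002] w 0.039 F [ 0.1 -0.9 -0.4] q7 1.5
turn deg 0.01 wx total -0.0
delta units (after turn) [2.142 0.015 0.003]
```

Request:
{"fn": "drive_tool", "kwargs": {"increments": [[[0.3,0,0],[0,0,0]],[[0.5,0,0],[0,0,0]],[[0.5,0,0],[0,0,0]],[[0.4,0,0],[0,0,0]],[[0.2,0,0],[0,0,0]],[[0.1,0,0],[0,0,0]],[[0.07,0,0],[0,0,0]],[[0.05,0,0],[0,0,0]],[[0,0,0],[0,0,0]],[[0,0,0],[0,0,0]]]}}

```text
time_s: 5.85
tool_pos: [0.6635, 0.1126, 0.0332]
tool_rot: [-9.0, 89.9, 7.2]
force: [0.1, 0.5, 0.3]
grip_width: 0.0389
```

```bash
python3 -c "
from h import *
plan(.6624,.1125,.030,16.2)"
```

```text
t 5.85 tcp [0.6635 0.1126 0.0332] head 16.2 tilt xz [-0.     0.001] w 0.0389 F [0.1 0.5 0.3] q7 0.9
turn deg -0.0 wx total 0.0
delta units (after turn) [ 0.08   0.006 -0.026]
```

Request:
{"fn": "drive_tool", "kwargs": {"increments": [[[0.03,0,0],[0,0,0]],[[0.03,0,0],[0,0,0]],[[0.0,0,0],[0,0,0]],[[0,0,0],[0,0,0]]]}}

```text
time_s: 6.25
tool_pos: [0.663, 0.1125, 0.0301]
tool_rot: [-111.0, 90.0, -94.8]
force: [-0.4, 0.2, -0.6]
grip_width: 0.0393
```

Request:
{"fn": "drive_tool", "kwargs": {"increments": [[[0,0,0],[0,0,0]],[[0,0,0],[0,0,0]],[[0,0,0],[0,0,0]],[[0,0,0],[0,0,0]],[[0,0,0],[0,0,0]],[[0,0,0],[0,0,0]],[[0,0,0],[0,0,0]],[[0,0,0],[0,0,0]]], "hand": 1}}

```text
time_s: 7.05
tool_pos: [0.6631, 0.1125, 0.0302]
tool_rot: [-30.0, 90.0, -13.8]
force: [0.6, 0.7, 0.3]
grip_width: 0.0861
```

Request:
{"fn": "drive_tool", "kwargs": {"increments": [[[-0.2,0,0],[0,0,0]],[[-0.4,0,0],[0,0,0]],[[-0.6,0,0],[0,0,0]],[[-0.6,0,0],[0,0,0]],[[-0.6,0,0],[0,0,0]],[[-0.6,0,0],[0,0,0]],[[-0.6,0,0],[0,0,0]],[[0,0,0],[0,0,0]]]}}

```text
time_s: 7.85
tool_pos: [0.6658, 0.1132, 0.1805]
tool_rot: [-5.7, 89.5, 10.5]
force: [0.6, 0.1, 1.3]
grip_width: 0.0868
```

```bash
python3 -c "
from h import *
survey('wrist','w4',['egg_small','dish_blue','egg_medium'])
plan(.548,.208,.105)"
```

```text
egg_small px [430. 389.] A 297.5 xy [ 0.9326 -0.1626] yaw 160.4 cost 1.72
egg_small px [281. 272.] A 185.0 xy [0.6504 0.0031] yaw 62.2 cost 55.27
egg_small px [172. 284.] A 644.5 xy [ 0.5203 -0.0602] yaw 98.0 cost 13.97
egg_small px [471. 284.] A 665.5 xy [0.8866 0.0443] yaw 112.7 cost 16.29
egg_small px [448. 266.] A 184.0 xy [0.8416 0.0614] yaw 163.1 cost 33.08
egg_small px [294. 255.] A 243.5 xy [0.6597 0.0293] yaw 140.8 cost 51.35
egg_small px [318. 187.] A 1356.5 xy [0.6639 0.1122] yaw 101.8 cost 1.41
dish_blue px [317. 179.] A 1772.5 xyD [0.6612 0.1165 0.0525] cost 2.71
egg_medium px [231.  61.] A 1365.0 xy [0.546 0.213] yaw 64.5 cost 19.62
t 7.9 tcp [0.6647 0.1129 0.178 ] head 16.2 tilt xz [-0.001  0.006] w 0.0872 F [ 1.  -0.4  1. ] q7 1.8
delta units (after turn) [ 1.811  3.098 -2.149]
```

View pics/w4.png

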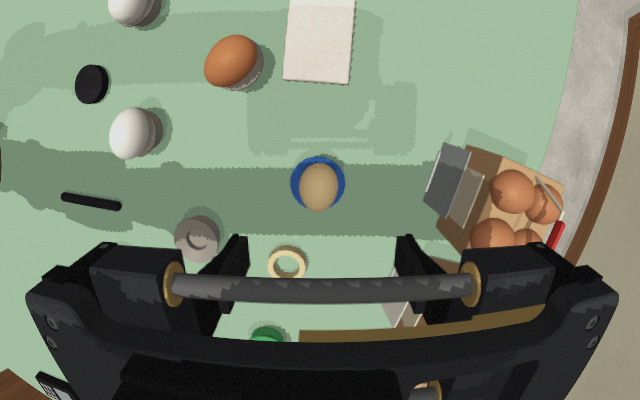

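Request:
{"fn": "drive_tool", "kwargs": {"increments": [[[0,0.4,-0.35],[0,0,0]],[[0,0.4,-0.35],[0,0,0]],[[0,0.4,-0.35],[0,0,0]],[[0,0.4,-0.35],[0,0,0]],[[0,0.4,-0.35],[0,0,0]],[[0,0.4,-0.35],[0,0,0]],[[0,0.2,0],[0,0,0]],[[0,0,0],[0,0,0]]]}}

```text
time_s: 8.7
tool_pos: [0.5529, 0.1903, 0.174]
tool_rot: [74.9, 90.0, 91.2]
force: [0.6, 0.6, 0.2]
grip_width: 0.0872
```

```bash
python3 -c "
from h import *
survey('wrist','w5',['egg_medium','dish_red'])
plan(.547,.21,.105)"
```

```text
egg_medium px [321. 165.] A 1947.0 xy [0.5453 0.2129] yaw 58.2 cost 5.35
t 8.75 tcp [0.5537 0.189  0.174 ] head 16.25 tilt xz [-0.  0.] w 0.0871 F [ 0.6  0.1 -0.6] q7 -7.5
delta units (after turn) [ 1.726  0.551 -0.014]
```

View pics/w5.png

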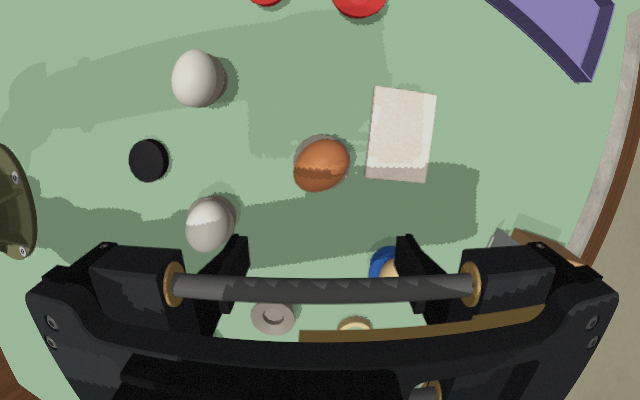

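```bash
python3 -c "
import h
from h import *
h.HSV['egg_medium']=[(3,120,60),(15,255,255)]
survey('wrist','w5b',['egg_medium','dish_red'])
plan(.5455,.2125,.105,-33)"
```

```text
egg_medium px [320. 164.] A 2104.0 xy [0.5453 0.2132] yaw 57.8 cost 1.31
t 8.8 tcp [0.554  0.1882 0.174 ] head 16.17 tilt xz [-0.001  0.   ] w 0.087 F [-0.5 -0.1  0.4] q7 -7.5
turn deg -49.17 wx total 0.41
delta units (after turn) [ 1.724  0.392 -0.509]
```

Request:
{"fn": "drive_tool", "kwargs": {"increments": [[[0.2,0,0],[0.068,0,0]],[[0.2,0,0],[0.068,0,0]],[[0.2,0,0],[0.068,0,0]],[[0.2,0,0],[0.068,0,0]],[[0.2,0,0],[0.068,0,0]],[[0.2,0,0],[0.068,0,0]],[[0,0.2,-0.25],[0,0,0]],[[0,0.2,-0.25],[0,0,0]],[[0,0,0],[0,0,0]],[[0,0,0],[0,0,0]]]}}

```text
time_s: 9.8
tool_pos: [0.5453, 0.2141, 0.1267]
tool_rot: [46.1, 89.9, 13.5]
force: [0.1, -0.2, 0.6]
grip_width: 0.0871
```

```bash
sed -i "s/'egg_medium':\[(5,150,120),(14,255,255)\]/'egg_medium':[(3,120,60),(15,255,255)]/" h.py; python3 -c "
from h import *
survey('wrist','w6',['egg_medium'])
plan(.5453,.2130,.030,-33)"
```

```text
egg_medium px [321. 205.] A 2744.5 xy [0.5448 0.2129] yaw 58.2 cost 1.59
egg_medium px [627. 136.] A 1137.0 xy [0.9006 0.0877] yaw 52.7 cost 6.07
egg_medium px [619.  85.] A 1660.0 xy [0.91 0.15] yaw 38.4 cost 14.31
egg_medium px [634.  52.] A 83.5 xy [0.973  0.1697] yaw 168.2 cost 51.48
egg_medium px [617.  17.] A 545.5 xy [0.9597 0.2191] yaw 41.2 cost 12.52
egg_medium px [14. 20.] A 1264.0 xy [0.3575 0.6085] yaw 32.5 cost 14.44
t 9.85 tcp [0.5455 0.2134 0.1266] head -32.66 tilt xz [0.    0.001] w 0.0867 F [-0.4  0.7 -0.4] q7 -58.5
turn deg -0.34 wx total 0.003
delta units (after turn) [ 2.415e+00 -1.100e-02  1.000e-03]
```

View pics/w6.png

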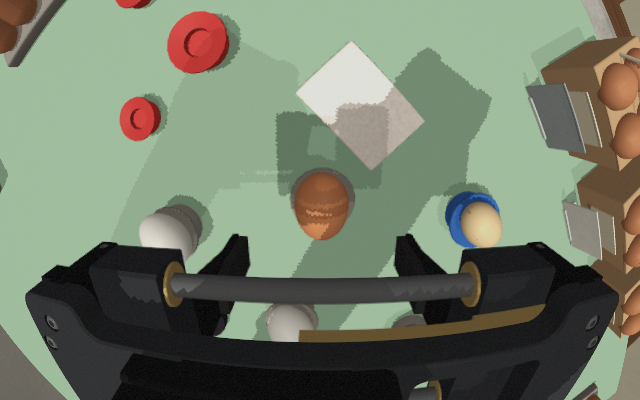

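Request:
{"fn": "drive_tool", "kwargs": {"increments": [[[0.5,0,0],[0,0,0]],[[0.6,0,0],[0,0,0]],[[0.6,0,0],[0,0,0]],[[0.4,0,0],[0,0,0]],[[0.2,0,0],[0,0,0]],[[0.1,0,0],[0,0,0]],[[0,0,0],[0,0,0]],[[0,0,0],[0,0,0]]]}}

```text
time_s: 10.65
tool_pos: [0.546, 0.2134, 0.0312]
tool_rot: [51.4, 89.9, 18.6]
force: [0.5, 0.1, 0.1]
grip_width: 0.0871
```

Request:
{"fn": "drive_tool", "kwargs": {"increments": [[[0,0,0],[0,0,0]],[[0,0,0],[0,0,0]],[[0,0,0],[0,0,0]],[[0,0,0],[0,0,0]],[[0,0,0],[0,0,0]],[[0,0,0],[0,0,0]],[[0,0,0],[0,0,0]],[[0,0,0],[0,0,0]],[[0,0,0],[0,0,0]]], "hand": -1, "squeeze": 10}}

```text
time_s: 11.55
tool_pos: [0.5452, 0.2132, 0.0301]
tool_rot: [-37.3, 90.0, -70.1]
force: [-0.0, -0.5, 0.1]
grip_width: 0.0446
```

Request:
{"fn": "drive_tool", "kwargs": {"increments": [[[-0.1,0,0],[0,0,0]],[[-0.2,0,0],[0,0,0]],[[-0.4,0,0],[0,0,0]],[[-0.5,0,0],[0,0,0]],[[-0.5,0,0],[0,0,0]],[[-0.5,0,0],[0,0,0]],[[-0.3,0,0],[0,0,0]],[[0,0,0],[0,0,0]],[[0,0,0],[0,0,0]]]}}

```text
time_s: 12.45
tool_pos: [0.5449, 0.2131, 0.1299]
tool_rot: [-102.4, 90.0, -135.2]
force: [-0.2, -0.4, -0.2]
grip_width: 0.0447
```

```bash
python3 -c "
from h import *
survey('wrist','w7',['dish_red'])
plan(.655,-.137,.12,0)
plan(.655,-.137,.12)"
```

```text
t 12.5 tcp [0.5446 0.2129 0.1292] head -32.76 tilt xz [-0.001 -0.001] w 0.0446 F [ 0.1  0.3 -1. ] q7 -58.5
turn deg 32.76 wx total -0.273
delta units (after turn) [ 0.23  -8.747  2.761]
t 12.5 tcp [0.5446 0.2129 0.1292] head -32.76 tilt xz [-0.001 -0.001] w 0.0446 F [ 0.1  0.3 -1. ] q7 -58.5
delta units (after turn) [ 0.232 -5.862  7.055]
```

View pics/w7.png

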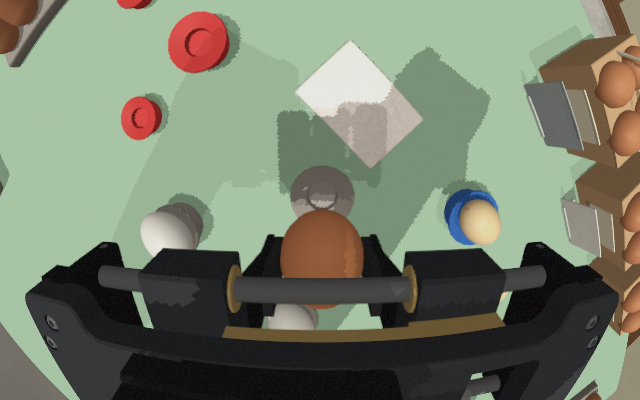

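Request:
{"fn": "drive_tool", "kwargs": {"increments": [[[0,0,0],[-0.0683,0,0]],[[0,0,0],[-0.0683,0,0]],[[0,0,0],[-0.0683,0,0]],[[0,0,0],[-0.0683,0,0]],[[0,-0.4,0.13],[0,0,0]],[[0,-0.75,0.24],[0,0,0]],[[0,-0.75,0.24],[0,0,0]],[[0,-0.75,0.24],[0,0,0]],[[0,-0.75,0.24],[0,0,0]],[[0,-0.75,0.24],[0,0,0]]]}}

```text
time_s: 13.5
tool_pos: [0.5978, 0.0458, 0.1286]
tool_rot: [-173.0, 89.9, -173.0]
force: [0.5, 0.5, -0.2]
grip_width: 0.0449
```

Request:
{"fn": "drive_tool", "kwargs": {"increments": [[[0,-0.75,0.24],[0,0,0]],[[0,-0.75,0.24],[0,0,0]],[[0,-0.75,0.24],[0,0,0]],[[0,-0.75,0.24],[0,0,0]],[[0,-0.75,0.24],[0,0,0]],[[0,-0.5,0.16],[0,0,0]],[[0,-0.3,0.07],[0,0,0]],[[0,0,0],[0,0,0]],[[0,0,0],[0,0,0]]]}}

```text
time_s: 14.4
tool_pos: [0.6553, -0.1332, 0.1294]
tool_rot: [132.6, 89.9, 132.7]
force: [0.3, 0.7, -1.0]
grip_width: 0.0445
```

```bash
sed -i "s/'dish_red':\[(0,200,90),(3,255,255)\]/'dish_red':[(0,160,90),(3,255,255)]/; s/(176,200,90)/(175,160,90)/" h.py; python3 -c "
from h import *
survey('wrist','w8',['dish_green','dish_red'])
plan(.655,-.137,.032,0)
"
```

```text
dish_red px [599. 254.] A 320.5 xyD [ 1.0546 -0.2194  0.0456] cost 1.49
dish_red px [627.  68.] A 608.5 xyD [1.0537 0.0429 0.0843] cost 12.78
t 14.45 tcp [ 0.6555 -0.1325  0.1297] head 0.15 tilt xz [ 0.001 -0.001] w 0.0447 F [-0.2  0.3 -1.4] q7 9.0
turn deg -0.15 wx total 0.001
delta units (after turn) [ 2.442 -0.112 -0.012]
```

View pics/w8.png

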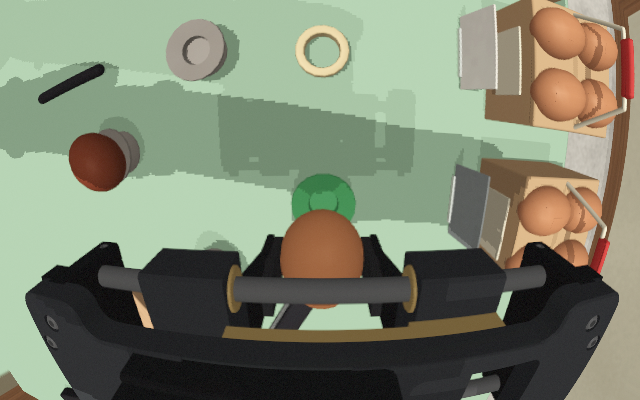

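```bash
python3 -c "
from h import *
for n,b in [('w7',(260,350,155,215)),('w8',(285,360,170,215))]:
    a=cv2.imread('pics/%s.png'%n)[b[2]:b[3],b[0]:b[1]]; cv2.imwrite('pics/%s_z.png'%n,cv2.resize(a,None,fx=6,fy=6,interpolation=cv2.INTER_CUBIC))
c=env.read_camera('wrist')
for p in [(323,202),(323,200),(323,204)]: print(unproj(c,p,.022,True))
# outer rim: left/right/top extremes
for p in [(292,203),(355,203),(323,174)]: print(unproj(c,p,.027,True))
"
```

```text
[ 0.65701061 -0.13783845  0.022     ]
[ 0.65700404 -0.13590539  0.022     ]
[ 0.65701725 -0.13977948  0.022     ]
[ 0.62879866 -0.13726947  0.027     ]
[ 0.68612062 -0.13714158  0.027     ]
[ 0.65690204 -0.11030107  0.027     ]
```

View pics/w8_z.png

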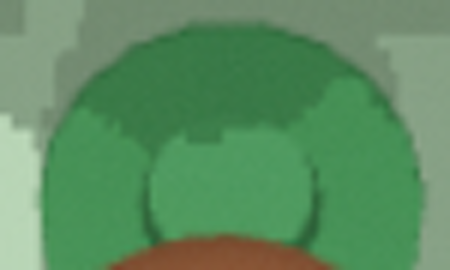

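Request:
{"fn": "drive_tool", "kwargs": {"increments": [[[0.3,-0.13,0.02],[0,0,0]],[[0.5,0,0],[0,0,0]],[[0.6,0,0],[0,0,0]],[[0.5,0,0],[0,0,0]],[[0.25,0,0],[0,0,0]],[[0.12,0,0],[0,0,0]],[[0.08,0,0],[0,0,0]],[[0.05,0,0],[0,0,0]],[[0,0,0],[0,0,0]],[[0,0,0],[0,0,0]]]}}

```text
time_s: 15.5
tool_pos: [0.6571, -0.1401, 0.035]
tool_rot: [-11.7, 89.9, -11.7]
force: [-0.2, -0.0, -0.7]
grip_width: 0.0451
```

```bash
python3 -c "
from h import *
plan(.6565,-.138,.030,0)
"
```

```text
t 15.5 tcp [ 0.6571 -0.1401  0.035 ] head 0.03 tilt xz [-0.     0.001] w 0.0451 F [-0.2 -0.  -0.7] q7 9.4
turn deg -0.03 wx total 0.0
delta units (after turn) [ 0.125  0.052 -0.015]
```

Request:
{"fn": "drive_tool", "kwargs": {"increments": [[[0.04,0.03,0],[0,0,0]],[[0.03,0,0],[0,0,0]],[[0.02,0,0],[0,0,0]],[[0,0,0],[0,0,0]],[[0,0,0],[0,0,0]]]}}

```text
time_s: 16.0
tool_pos: [0.6566, -0.1388, 0.0306]
tool_rot: [-10.8, 90.0, -10.7]
force: [0.1, 0.1, -0.6]
grip_width: 0.0449
```

```bash
python3 -c "
from h import *
plan(.6565,-.138,.030,0)
"
```

```text
t 16.0 tcp [ 0.6566 -0.1388  0.0306] head 0.02 tilt xz [-0.  0.] w 0.0449 F [ 0.1  0.1 -0.6] q7 9.3
turn deg -0.02 wx total 0.0
delta units (after turn) [ 0.016  0.02  -0.002]
```

Request:
{"fn": "drive_tool", "kwargs": {"increments": [[[0,0,0],[0,0,0]],[[0,0,0],[0,0,0]],[[0,0,0],[0,0,0]],[[0,0,0],[0,0,0]],[[0,0,0],[0,0,0]],[[0,0,0],[0,0,0]],[[0,0,0],[0,0,0]],[[0,0,0],[0,0,0]]], "hand": 1}}

```text
time_s: 16.8
tool_pos: [0.6565, -0.1387, 0.0306]
tool_rot: [-95.8, 90.0, -95.8]
force: [0.4, -0.9, -0.1]
grip_width: 0.0865
```

Request:
{"fn": "drive_tool", "kwargs": {"increments": [[[-0.2,0,0],[0,0,0]],[[-0.4,0,0],[0,0,0]],[[-0.6,0,0],[0,0,0]],[[-0.6,0,0],[0,0,0]],[[-0.6,0,0],[0,0,0]],[[-0.6,0,0],[0,0,0]],[[-0.4,0,0],[0,0,0]],[[0,0,0],[0,0,0]],[[0,0,0],[0,0,0]]]}}

```text
time_s: 17.7
tool_pos: [0.6565, -0.1387, 0.1666]
tool_rot: [-17.8, 90.0, -17.8]
force: [-0.2, 1.0, -0.8]
grip_width: 0.0874
```

```bash
python3 -c "
from h import *
survey('wrist','w9',['egg_medium','egg_duck','egg_large'])
plan(.537,-.23,.18)
"
```

```text
egg_medium px [566. 182.] A 280.5 xy [ 0.9579 -0.1256] yaw 163.0 cost 29.91
egg_medium px [321. 192.] A 2010.5 xy [ 0.6558 -0.1401] yaw 91.3 cost 3.08
egg_medium px [116. 150.] A 2039.5 xy [ 0.4311 -0.0896] yaw 135.0 cost 13.86
egg_medium px [574. 111.] A 151.5 xy [ 0.9578 -0.0376] yaw 13.9 cost 55.36
egg_large px [568. 237.] A 270.0 xy [ 0.9809 -0.1977] yaw 106.9 cost 33.47
egg_large px [602. 212.] A 179.0 xy [ 1.0462 -0.1641] yaw 166.7 cost 49.98
egg_large px [612. 153.] A 402.5 xy [ 1.0436 -0.0804] yaw 71.3 cost 26.66
egg_large px [116. 150.] A 2057.0 xy [ 0.434 -0.089] yaw 152.8 cost 1.84
egg_large px [617.  78.] A 492.5 xy [1.0409 0.02  ] yaw 96.5 cost 40.53
egg_large px [589.  61.] A 274.5 xy [0.9788 0.0288] yaw 88.0 cost 47.53
egg_large px [613.  10.] A 167.5 xy [1.043  0.1166] yaw 34.0 cost 54.46
t 17.75 tcp [ 0.6559 -0.1387  0.1656] head 0.02 tilt xz [ 0.    -0.002] w 0.0871 F [0.3 0.2 0.3] q7 9.4
delta units (after turn) [-0.357 -2.282 -2.973]
```

View pics/w9.png

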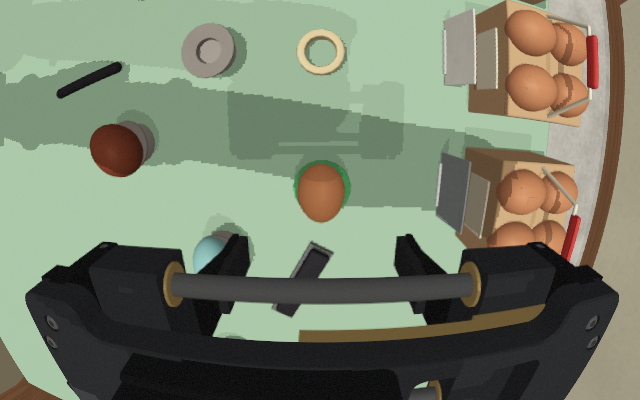

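Request:
{"fn": "drive_tool", "kwargs": {"increments": [[[0,-0.3,-0.35],[0,0,0]],[[0,-0.45,-0.53],[0,0,0]],[[0,-0.45,-0.53],[0,0,0]],[[0,-0.45,-0.53],[0,0,0]],[[0,-0.45,-0.53],[0,0,0]],[[0,-0.4,-0.5],[0,0,0]],[[0,0,0],[0,0,0]],[[0,0,0],[0,0,0]]]}}

```text
time_s: 18.55
tool_pos: [0.5369, -0.2388, 0.1653]
tool_rot: [148.5, 89.9, 148.5]
force: [-0.4, -0.7, -0.2]
grip_width: 0.0869
```

```bash
python3 -c "
from h import *
survey('wrist','w10',['egg_duck','dish_yellow','egg_large'])
plan(.537,-.219,.18)
"
```

```text
egg_duck px [323. 174.] A 2371.5 xy [ 0.5382 -0.2214] yaw 95.3 cost 4.71
egg_large px [ 42. 385.] A 756.0 xy [-0.1477 -0.7202] yaw 136.8 cost 33.83
egg_large px [601. 258.] A 138.0 xy [ 0.9567 -0.3373] yaw 161.7 cost 38.74
egg_large px [613. 218.] A 94.5 xy [ 0.9574 -0.2739] yaw 169.7 cost 57.31
egg_large px [616. 203.] A 96.5 xy [ 0.9578 -0.2508] yaw 171.8 cost 57.16
egg_large px [596. 149.] A 390.5 xy [ 0.8829 -0.1794] yaw 3.7 cost 56.27
egg_large px [600. 105.] A 387.5 xy [ 0.8838 -0.1226] yaw 8.8 cost 54.24
egg_large px [213.  40.] A 2891.5 xy [ 0.435  -0.0885] yaw 147.1 cost 2.39
egg_large px [600.  19.] A 463.0 xy [ 0.8874 -0.0081] yaw 31.8 cost 30.14
t 18.6 tcp [ 0.5378 -0.2379  0.1656] head 0.05 tilt xz [ 0.001 -0.001] w 0.0871 F [1.  1.  0.3] q7 21.8
delta units (after turn) [-0.36   0.473 -0.019]
```

View pics/w10.png

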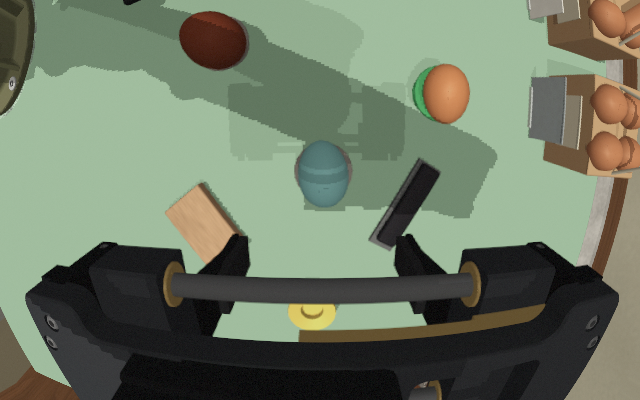

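Request:
{"fn": "drive_tool", "kwargs": {"increments": [[[0.2,0.22,0],[-0.035,0,0]],[[0.4,0.22,0],[0,0,0]],[[0.6,0,0],[0,0,0]],[[0.6,0,0],[0,0,0]],[[0,0,0],[0,0,0]],[[0,0,0],[0,0,0]]]}}

```text
time_s: 19.2
tool_pos: [0.5375, -0.2202, 0.0943]
tool_rot: [139.0, 89.9, 143.4]
force: [0.6, 0.4, -0.1]
grip_width: 0.0871
```

```bash
python3 -c "
from h import *
survey('wrist','w11',['egg_duck'])
plan(.538,-.221,.030)
"
```

```text
egg_duck px [322. 219.] A 3918.0 xy [ 0.5382 -0.2219] yaw 95.8 cost 4.44
t 19.25 tcp [ 0.5382 -0.2208  0.0953] head 4.29 tilt xz [-0.     0.001] w 0.0871 F [0.8 0.4 0.4] q7 24.3
delta units (after turn) [ 1.633 -0.005 -0.006]
```

View pics/w11.png

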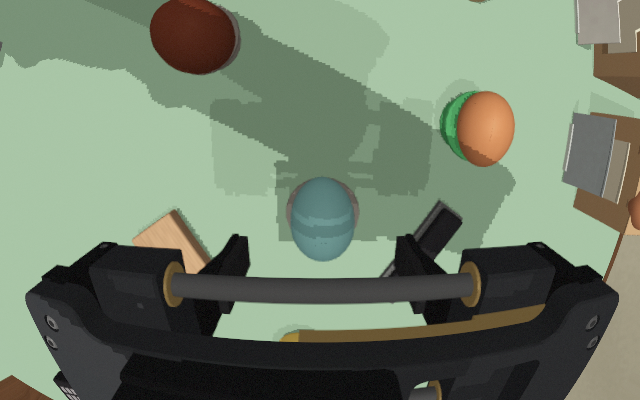

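Duck egg centred and aligned (322,219). Descend and grip.

Request:
{"fn": "drive_tool", "kwargs": {"increments": [[[0.5,0,0],[0,0,0]],[[0.5,0,0],[0,0,0]],[[0.4,0,0],[0,0,0]],[[0.2,0,0],[0,0,0]],[[0.02,0,0],[0,0,0]],[[0,0,0],[0,0,0]]]}}

```text
time_s: 19.85
tool_pos: [0.5381, -0.2215, 0.0309]
tool_rot: [-23.0, 89.9, -18.8]
force: [0.7, -0.0, -0.3]
grip_width: 0.0875
```

Request:
{"fn": "drive_tool", "kwargs": {"increments": [[[0,0,0],[0,0,0]],[[0,0,0],[0,0,0]],[[0,0,0],[0,0,0]],[[0,0,0],[0,0,0]],[[0,0,0],[0,0,0]],[[0,0,0],[0,0,0]],[[0,0,0],[0,0,0]],[[0,0,0],[0,0,0]],[[0,0,0],[0,0,0]]], "hand": -1, "squeeze": 10}}

```text
time_s: 20.75
tool_pos: [0.5372, -0.2212, 0.0298]
tool_rot: [-13.9, 90.0, -9.7]
force: [0.7, -0.1, 0.5]
grip_width: 0.0471
```

Request:
{"fn": "drive_tool", "kwargs": {"increments": [[[-0.1,0,0],[0,0,0]],[[-0.2,0,0],[0,0,0]],[[-0.4,0,0],[0,0,0]],[[-0.5,0,0],[0,0,0]],[[-0.5,0,0],[0,0,0]],[[-0.5,0,0],[0,0,0]],[[-0.3,0,0],[0,0,0]],[[0,0,0],[0,0,0]],[[0,0,0],[0,0,0]]]}}

```text
time_s: 21.65
tool_pos: [0.5369, -0.2211, 0.1294]
tool_rot: [160.3, 90.0, 164.5]
force: [-0.4, 0.5, -1.0]
grip_width: 0.0468
```

```bash
python3 -c "
from h import *
plan(.525,-.398,.13)
"
```

```text
t 21.65 tcp [ 0.5369 -0.2211  0.1294] head 4.23 tilt xz [ 0. -0.] w 0.0468 F [-0.4  0.5 -1. ] q7 24.3
delta units (after turn) [-0.014 -4.388 -0.622]
```

Request:
{"fn": "drive_tool", "kwargs": {"increments": [[[0,-0.3,-0.05],[0,0,0]],[[0,-0.7,-0.1],[0,0,0]],[[0,-0.7,-0.1],[0,0,0]],[[0,-0.7,-0.1],[0,0,0]],[[0,-0.7,-0.1],[0,0,0]],[[0,-0.7,-0.1],[0,0,0]],[[0,-0.55,-0.07],[0,0,0]],[[0,0,0],[0,0,0]],[[0,0,0],[0,0,0]]]}}

```text
time_s: 22.55
tool_pos: [0.524, -0.3973, 0.1283]
tool_rot: [144.5, 89.9, 148.6]
force: [0.6, 0.7, -0.5]
grip_width: 0.0473
```

```bash
python3 -c "
from h import *
plan(.525,-.398,.03)
c=env.read_camera('wrist');cv2.imwrite('pics/w12.png',c['frame'][:,:,::-1])
a=c['frame'][130:290,240:400,::-1];cv2.imwrite('pics/w12z.png',cv2.resize(a,(640,640)[:2] if 0 else (560,560),interpolation=cv2.INTER_CUBIC))
"
```

```text
t 22.55 tcp [ 0.524  -0.3973  0.1283] head 4.12 tilt xz [ 0.001 -0.002] w 0.0473 F [ 0.6  0.7 -0.5] q7 40.8
delta units (after turn) [ 2.458 -0.024  0.028]
```

View pics/w12.png

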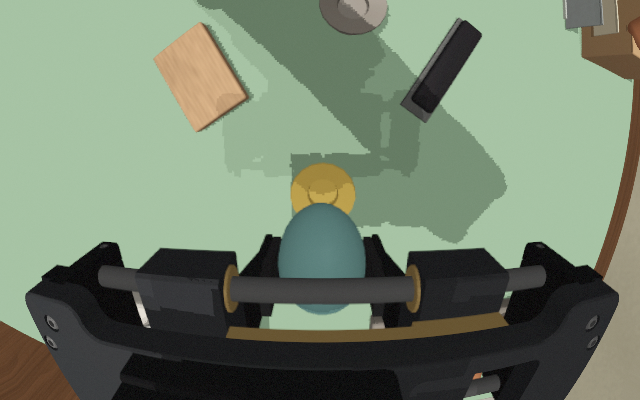

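View pics/w12z.png

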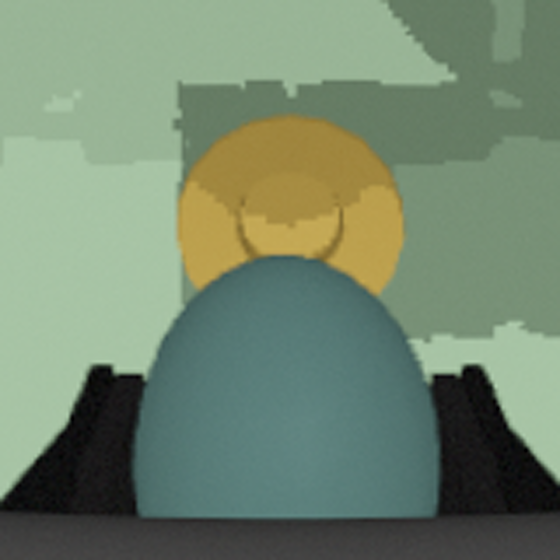

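```bash
python3 -c "
from h import *
c=env.read_camera('wrist')
print(unproj(c,(322.9,192),.022,True),unproj(c,(323.1,162.9),.027,True)-np.array([0,.029,0]))
plan(.5245,-.398,.03)
"
```

```text
[ 0.5257783  -0.39135249  0.022     ] [ 0.52387245 -0.39260588  0.027     ]
t 22.65 tcp [ 0.5253 -0.3954  0.1289] head 4.29 tilt xz [ 0.002 -0.001] w 0.0473 F [ 0.1  0.3 -0.5] q7 40.8
delta units (after turn) [ 2.473 -0.068 -0.022]
```

Request:
{"fn": "drive_tool", "kwargs": {"increments": [[[0.3,0.06,0],[0,0,0]],[[0.5,0,0],[0,0,0]],[[0.6,0,0],[0,0,0]],[[0.5,0,0],[0,0,0]],[[0.25,0,0],[0,0,0]],[[0.12,0,0],[0,0,0]],[[0.07,0,0],[0,0,0]],[[0.05,0,0],[0,0,0]],[[0,0,0],[0,0,0]],[[0,0,0],[0,0,0]]]}}

```text
time_s: 23.65
tool_pos: [0.5255, -0.3945, 0.035]
tool_rot: [-38.0, 89.9, -33.8]
force: [-0.1, -0.5, -1.2]
grip_width: 0.0468
```

```bash
python3 -c "
from h import *
plan(.525,-.394,.0305)
"
```

```text
t 23.65 tcp [ 0.5255 -0.3945  0.035 ] head 4.22 tilt xz [-0.001  0.001] w 0.0468 F [-0.1 -0.5 -1.2] q7 41.1
delta units (after turn) [ 0.112  0.015 -0.011]
```

Request:
{"fn": "drive_tool", "kwargs": {"increments": [[[0.04,0,0],[0,0,0]],[[0.03,0,0],[0,0,0]],[[0.02,0,0],[0,0,0]],[[0,0,0],[0,0,0]],[[0,0,0],[0,0,0]]]}}

```text
time_s: 24.15
tool_pos: [0.525, -0.3942, 0.0305]
tool_rot: [39.7, 90.0, 43.9]
force: [-1.6, -0.8, -1.4]
grip_width: 0.0467
```

Request:
{"fn": "drive_tool", "kwargs": {"increments": [[[0,0,0],[0,0,0]],[[0,0,0],[0,0,0]],[[0,0,0],[0,0,0]],[[0,0,0],[0,0,0]],[[0,0,0],[0,0,0]],[[0,0,0],[0,0,0]],[[0,0,0],[0,0,0]],[[0,0,0],[0,0,0]]], "hand": 1}}

```text
time_s: 24.95
tool_pos: [0.5251, -0.3942, 0.0306]
tool_rot: [-20.5, 90.0, -16.3]
force: [-0.1, -0.2, -0.0]
grip_width: 0.0865
```

Request:
{"fn": "drive_tool", "kwargs": {"increments": [[[-0.2,0,0],[0,0,0]],[[-0.4,0,0],[0,0,0]],[[-0.6,0,0],[0,0,0]],[[-0.6,0,0],[0,0,0]],[[-0.6,0,0],[0,0,0]],[[-0.6,0,0],[0,0,0]],[[-0.4,0,0],[0,0,0]],[[0,0,0],[0,0,0]],[[0,0,0],[0,0,0]]]}}

```text
time_s: 25.85
tool_pos: [0.525, -0.3941, 0.1666]
tool_rot: [-28.2, 90.0, -24.0]
force: [-0.9, -0.9, -0.1]
grip_width: 0.0867
```

```bash
python3 -c "
from h import *
survey('wrist','w13',['egg_duck','dish_yellow'])
plan(.44,-.11,.17)
"
```

```text
egg_duck px [320. 191.] A 2215.5 xy [ 0.5239 -0.3945] yaw 94.8 cost 5.84
t 25.9 tcp [ 0.5245 -0.3938  0.1656] head 4.23 tilt xz [ 0.001 -0.001] w 0.0868 F [ 0.2  0.4 -0.7] q7 40.5
delta units (after turn) [-0.102  7.231 -1.584]
```

View pics/w13.png

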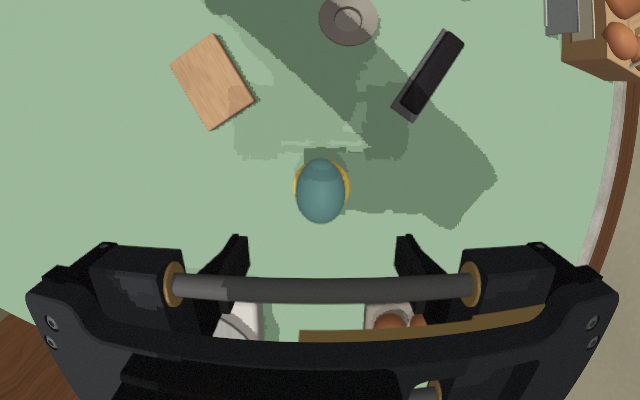

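Request:
{"fn": "drive_tool", "kwargs": {"increments": [[[0,0.3,-0.05],[0,0,0]],[[0,0.75,-0.15],[0,0,0]],[[0,0.75,-0.15],[0,0,0]],[[0,0.75,-0.15],[0,0,0]],[[0,0.75,-0.15],[0,0,0]],[[0,0.75,-0.15],[0,0,0]],[[0,0.75,-0.15],[0,0,0]],[[0,0.75,-0.15],[0,0,0]],[[0,0.75,-0.15],[0,0,0]],[[0,0.4,-0.1],[0,0,0]]]}}

```text
time_s: 26.9
tool_pos: [0.4499, -0.1275, 0.1655]
tool_rot: [148.8, 89.9, 153.2]
force: [-0.0, -0.5, -0.8]
grip_width: 0.0868
```

```bash
python3 -c "
from h import *
survey('wrist','w14',['egg_large'])
plan(.4345,-.0885,.12,58)
"
```

```text
egg_large px [ 14. 393.] A 108.5 xy [-0.4824 -0.8574] yaw 24.8 cost 2.47
egg_large px [ 36. 388.] A 790.5 xy [-0.2501 -0.7014] yaw 139.3 cost 22.67
egg_large px [609. 259.] A 228.0 xy [ 0.8989 -0.1953] yaw 170.5 cost 19.8
egg_large px [621. 223.] A 262.0 xy [ 0.8995 -0.1359] yaw 175.5 cost 21.86
egg_large px [636. 151.] A 171.5 xy [ 0.8938 -0.0266] yaw 5.2 cost 33.55
egg_large px [309. 152.] A 3259.0 xy [ 0.4356 -0.089 ] yaw 147.7 cost 2.9
t 26.95 tcp [ 0.4497 -0.126   0.1657] head 4.52 tilt xz [ 0.002 -0.002] w 0.0871 F [-0.8  1.6 -0.8] q7 17.1
turn deg 53.48 wx total -0.446
delta units (after turn) [1.142 0.82  0.593]
```

View pics/w14.png

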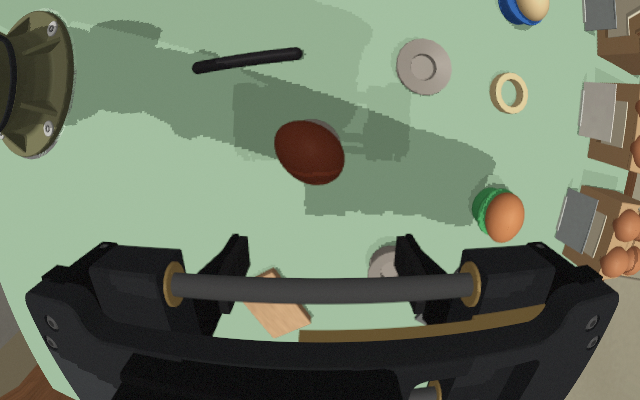

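Request:
{"fn": "drive_tool", "kwargs": {"increments": [[[0,0,0],[-0.0637,0,0]],[[0,0,0],[-0.0637,0,0]],[[0,0,0],[-0.0637,0,0]],[[0,0,0],[-0.0637,0,0]],[[0,0,0],[-0.0637,0,0]],[[0,0,0],[-0.0637,0,0]],[[0,0,0],[-0.0637,0,0]],[[0.3,0.4,0.3],[0,0,0]],[[0.3,0.4,0.3],[0,0,0]],[[0,0,0],[0,0,0]]]}}

```text
time_s: 27.95
tool_pos: [0.4352, -0.0919, 0.1405]
tool_rot: [107.5, 89.8, 165.4]
force: [0.6, 0.3, 0.0]
grip_width: 0.087
```

```bash
python3 -c "
from h import *
survey('wrist','w15',['egg_large'])
plan(.4355,-.089,.12,58)
print(env.get_obs()['qpos'].round(1))
"
```

```text
egg_large px [618. 376.] A 100.0 xy [1.1726 0.2682] yaw 62.2 cost 1.58
egg_large px [325. 200.] A 3633.5 xy [ 0.4363 -0.0893] yaw 147.8 cost 1.86
egg_large px [634.  76.] A 252.5 xy [0.506  0.3318] yaw 79.4 cost 52.53
t 28.0 tcp [ 0.4363 -0.0934  0.1416] head 57.8 tilt xz [ 0.002 -0.001] w 0.087 F [ 0.1 -0.6  0. ] q7 66.7
turn deg 0.2 wx total -0.002
delta units (after turn) [0.539 0.076 0.083]
[ 13.5  -2.7  -4.7 116.5  -0.2  66.4  66.7]
```

View pics/w15.png

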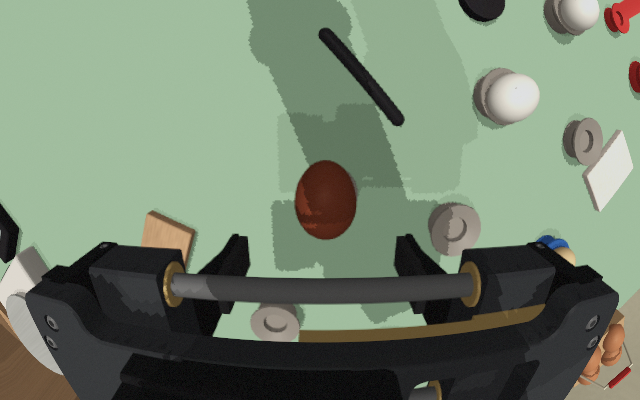

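Request:
{"fn": "drive_tool", "kwargs": {"increments": [[[0.3,0.07,0.08],[0,0,0]],[[0.5,0,0],[0,0,0]],[[0.6,0,0],[0,0,0]],[[0.6,0,0],[0,0,0]],[[0.4,0,0],[0,0,0]],[[0.2,0,0],[0,0,0]],[[0.12,0,0],[0,0,0]],[[0,0,0],[0,0,0]],[[0,0,0],[0,0,0]]]}}

```text
time_s: 28.9
tool_pos: [0.4373, -0.0896, 0.0344]
tool_rot: [-70.5, 89.9, -12.8]
force: [1.0, -1.2, 0.3]
grip_width: 0.0871
```

```bash
python3 -c "
from h import *
plan(.436,-.089,.03,58)
"
```

```text
t 28.9 tcp [ 0.4373 -0.0896  0.0344] head 57.72 tilt xz [-0.001  0.   ] w 0.0871 F [ 1.  -1.2  0.3] q7 65.4
turn deg 0.28 wx total -0.002
delta units (after turn) [ 0.111  0.035 -0.004]
```

Request:
{"fn": "drive_tool", "kwargs": {"increments": [[[0.08,0.02,0],[0,0,0]],[[0,0,0],[0,0,0]],[[0,0,0],[0,0,0]]]}}

```text
time_s: 29.2
tool_pos: [0.436, -0.0889, 0.0308]
tool_rot: [-74.9, 90.0, -17.2]
force: [0.5, -0.5, 0.2]
grip_width: 0.0868
```

Request:
{"fn": "drive_tool", "kwargs": {"increments": [[[0,0,0],[0,0,0]],[[0,0,0],[0,0,0]],[[0,0,0],[0,0,0]],[[0,0,0],[0,0,0]],[[0,0,0],[0,0,0]],[[0,0,0],[0,0,0]],[[0,0,0],[0,0,0]],[[0,0,0],[0,0,0]],[[0,0,0],[0,0,0]]], "hand": -1, "squeeze": 12}}

```text
time_s: 30.1
tool_pos: [0.4359, -0.0889, 0.0306]
tool_rot: [-39.7, 90.0, 18.0]
force: [-0.7, 1.0, 0.3]
grip_width: 0.053
```

Request:
{"fn": "drive_tool", "kwargs": {"increments": [[[-0.1,0,0],[0,0,0]],[[-0.2,0,0],[0,0,0]],[[-0.4,0,0],[0,0,0]],[[-0.5,0,0],[0,0,0]],[[-0.5,0,0],[0,0,0]],[[-0.5,0,0],[0,0,0]],[[-0.3,0,0],[0,0,0]],[[0,0,0],[0,0,0]],[[0,0,0],[0,0,0]]]}}

```text
time_s: 31.0
tool_pos: [0.4356, -0.0889, 0.1302]
tool_rot: [129.2, 90.0, -173.0]
force: [-0.1, -0.5, -2.2]
grip_width: 0.0528
```

```bash
python3 -c "
from h import *
plan(.53,.398,.13,0)
plan(.53,.398,.13)
"
```

```text
t 31.0 tcp [ 0.4356 -0.0889  0.1302] head 57.73 tilt xz [ 0. -0.] w 0.0528 F [-0.1 -0.5 -2.2] q7 66.1
turn deg -57.73 wx total 0.481
delta units (after turn) [6.0000e-03 1.2172e+01 2.3610e+00]
t 31.0 tcp [ 0.4356 -0.0889  0.1302] head 57.73 tilt xz [ 0. -0.] w 0.0528 F [-0.1 -0.5 -2.2] q7 66.1
delta units (after turn) [5.0000e-03 4.5020e+00 1.1553e+01]
```

Request:
{"fn": "drive_tool", "kwargs": {"increments": [[[0,0,0],[0.0687,0,0]],[[0,0,0],[0.0687,0,0]],[[0,0,0],[0.0687,0,0]],[[0,0,0],[0.0687,0,0]],[[0,0,0],[0.0687,0,0]],[[0,0,0],[0.0687,0,0]],[[0,0,0],[0.0687,0,0]],[[0,0.3,0.1],[0,0,0]],[[0,0.7,0.14],[0,0,0]],[[0,0.7,0.14],[0,0,0]]]}}

```text
time_s: 32.0
tool_pos: [0.4507, -0.0194, 0.1297]
tool_rot: [155.8, 89.9, 155.9]
force: [0.5, 0.1, -1.3]
grip_width: 0.0531
```

Request:
{"fn": "drive_tool", "kwargs": {"increments": [[[0,0.75,0.15],[0,0,0]],[[0,0.75,0.15],[0,0,0]],[[0,0.75,0.15],[0,0,0]],[[0,0.75,0.15],[0,0,0]],[[0,0.75,0.15],[0,0,0]],[[0,0.75,0.15],[0,0,0]],[[0,0.75,0.15],[0,0,0]],[[0,0.75,0.15],[0,0,0]],[[0,0.75,0.15],[0,0,0]],[[0,0.75,0.15],[0,0,0]]]}}

```text
time_s: 33.0
tool_pos: [0.5099, 0.2813, 0.1294]
tool_rot: [179.9, 89.9, -179.8]
force: [0.2, 0.4, -1.6]
grip_width: 0.0529
```

```bash
python3 -c "
from h import *
survey('wrist','w16',['dish_red'])
plan(.53,.398,.13)
"
```

```text
dish_red px [630. 338.] A 193.5 xyD [ 1.1834 -0.0345  0.0739] cost 0.38
dish_red px [240.  90.] A 1618.5 xyD [0.4387 0.3787 0.0407] cost 0.0
dish_red px [347.  68.] A 3296.5 xyD [0.5308 0.3962 0.0561] cost 0.0
t 33.05 tcp [0.5095 0.288  0.1297] head 0.59 tilt xz [ 0.006 -0.001] w 0.0528 F [ 1.9  5.4 -1.1] q7 -36.7
delta units (after turn) [0.01  2.744 0.54 ]
```

View pics/w16.png

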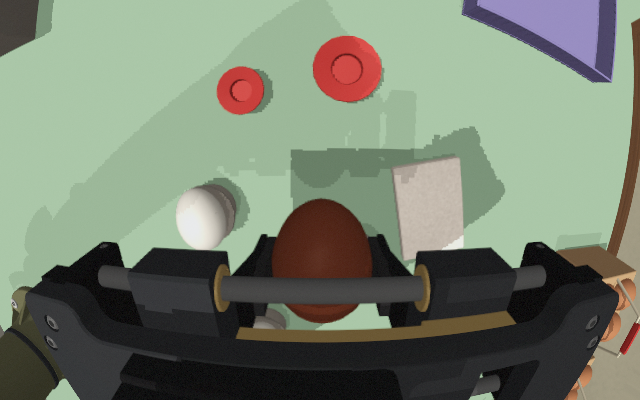

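Request:
{"fn": "drive_tool", "kwargs": {"increments": [[[0,0.6,0.12],[0,0,0]],[[0,0.6,0.12],[0,0,0]],[[0,0.6,0.12],[0,0,0]],[[0,0.5,0.1],[0,0,0]],[[0,0.3,0.06],[0,0,0]],[[0,0,0],[0,0,0]],[[0,0,0],[0,0,0]],[[0,0,0],[0,0,0]]]}}

```text
time_s: 33.85
tool_pos: [0.5319, 0.3816, 0.1303]
tool_rot: [-94.5, 89.9, -94.6]
force: [-0.0, -0.3, -2.1]
grip_width: 0.0527
```

```bash
python3 -c "
from h import *
plan(.5308,.3962,.032)
c=env.read_camera('wrist');f=c['frame'];cv2.imwrite('pics/w17.png',f[:,:,::-1])
a=f[130:290,240:400,::-1];cv2.imwrite('pics/w17z.png',cv2.resize(a,(560,560),interpolation=cv2.INTER_CUBIC))
"
```

```text
t 33.85 tcp [0.5319 0.3816 0.1303] head -0.02 tilt xz [-0.001 -0.   ] w 0.0527 F [-0.  -0.3 -2.1] q7 -45.6
delta units (after turn) [ 2.458  0.368 -0.027]
```

View pics/w17z.png

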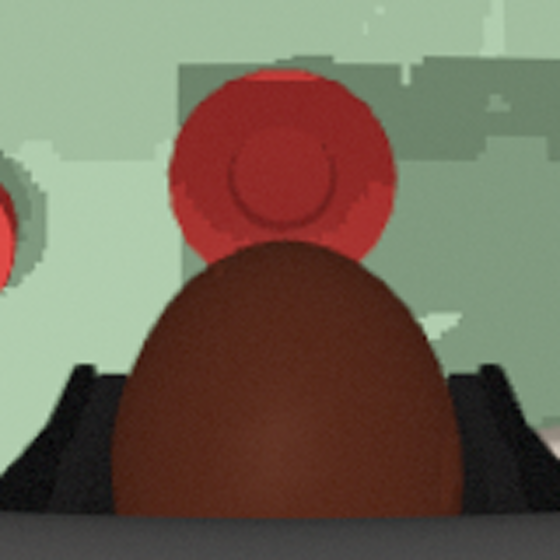

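Request:
{"fn": "drive_tool", "kwargs": {"increments": [[[0.2,0.17,-0.015],[0,0,0]],[[0.2,0.17,-0.015],[0,0,0]],[[0,0,0],[0,0,0]],[[0,0,0],[0,0,0]]]}}

```text
time_s: 34.3
tool_pos: [0.5299, 0.3969, 0.1138]
tool_rot: [-148.6, 89.9, -148.6]
force: [0.7, 0.5, -1.5]
grip_width: 0.053
```

```bash
python3 -c "
from h import *
plan(.5308,.3958,.0315)
c=env.read_camera('wrist');f=c['frame']
a=f[130:290,240:400,::-1];cv2.imwrite('pics/w18z.png',cv2.resize(a,(560,560),interpolation=cv2.INTER_CUBIC))
for p in [(292,187),(352,187),(322,158)]: print(unproj(c,p,.027,True))
"
```

```text
t 34.3 tcp [0.5299 0.3969 0.1138] head 0.08 tilt xz [-0.001 -0.001] w 0.053 F [ 0.7  0.5 -1.5] q7 -47.1
delta units (after turn) [ 2.058 -0.027  0.026]
[0.50512696 0.41129061 0.027     ]
[0.55566745 0.41135144 0.027     ]
[0.53036596 0.43596064 0.027     ]
```

View pics/w18z.png

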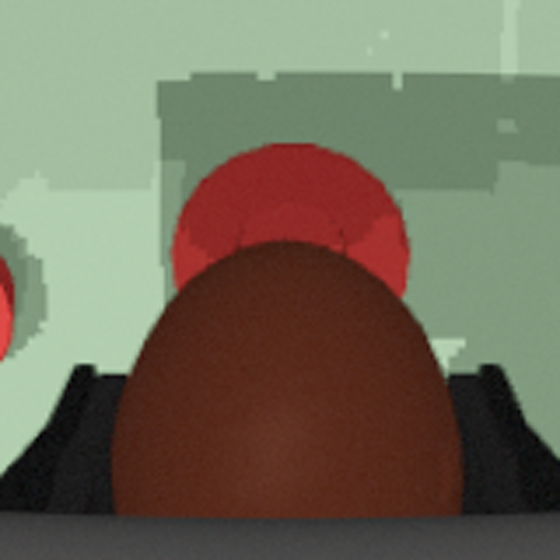

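Request:
{"fn": "drive_tool", "kwargs": {"increments": [[[0.4,0,0.02],[0,0,0]],[[0.5,0,0],[0,0,0]],[[0.5,0,0],[0,0,0]],[[0.25,0,0],[0,0,0]],[[0.15,0,0],[0,0,0]],[[0.1,0,0],[0,0,0]],[[0.05,0,0],[0,0,0]],[[0.03,0,0],[0,0,0]],[[0,0,0],[0,0,0]],[[0,0,0],[0,0,0]]]}}

```text
time_s: 35.35
tool_pos: [0.5316, 0.397, 0.0359]
tool_rot: [27.9, 89.9, 27.9]
force: [0.1, -0.9, -2.4]
grip_width: 0.0525
```

```bash
python3 -c "
from h import *
plan(.531,.396,.0305)
"
```

```text
t 35.35 tcp [0.5316 0.397  0.0359] head 0.02 tilt xz [0.    0.001] w 0.0525 F [ 0.1 -0.9 -2.4] q7 -48.6
delta units (after turn) [ 0.136 -0.024 -0.014]
```

Request:
{"fn": "drive_tool", "kwargs": {"increments": [[[0.04,-0.02,0],[0,0,0]],[[0.03,0,0],[0,0,0]],[[0.03,0,0],[0,0,0]],[[0,0,0],[0,0,0]],[[0,0,0],[0,0,0]]]}}

```text
time_s: 35.85
tool_pos: [0.5312, 0.3959, 0.0313]
tool_rot: [-93.1, 90.0, -93.1]
force: [-0.0, 0.5, -0.5]
grip_width: 0.053
```

Request:
{"fn": "drive_tool", "kwargs": {"increments": [[[0,0,0],[0,0,0]],[[0,0,0],[0,0,0]],[[0,0,0],[0,0,0]],[[0,0,0],[0,0,0]],[[0,0,0],[0,0,0]],[[0,0,0],[0,0,0]],[[0,0,0],[0,0,0]],[[0,0,0],[0,0,0]]], "hand": 1}}

```text
time_s: 36.65
tool_pos: [0.5313, 0.3959, 0.0314]
tool_rot: [-14.0, 90.0, -14.0]
force: [0.0, -0.3, 0.0]
grip_width: 0.087
```

Request:
{"fn": "drive_tool", "kwargs": {"increments": [[[-0.2,0,0],[0,0,0]],[[-0.4,0,0],[0,0,0]],[[-0.6,0,0],[0,0,0]],[[-0.6,0,0],[0,0,0]],[[-0.6,0,0],[0,0,0]],[[-0.6,0,0],[0,0,0]],[[-0.6,0,0],[0,0,0]],[[-0.4,0,0],[0,0,0]],[[0,0,0],[0,0,0]],[[0,0,0],[0,0,0]]]}}

```text
time_s: 37.65
tool_pos: [0.5311, 0.3959, 0.1913]
tool_rot: [-29.1, 90.0, -29.0]
force: [0.2, -0.3, 0.3]
grip_width: 0.087
```

```bash
python3 -c "
from h import *
survey('wrist','w19',['egg_large','dish_red'])
for n in ['scene','side']:
    print(n); survey(n,n+'9',['egg_small','egg_duck','white'])
plan(.531,.396,.0305)
"
```

```text
egg_large px [613. 208.] A 88.5 xy [0.9844 0.3672] yaw 171.8 cost 39.45
egg_large px [321. 185.] A 2644.0 xy [0.5306 0.3964] yaw 86.3 cost 1.28
egg_large px [623. 138.] A 166.5 xy [0.9783 0.476 ] yaw 2.8 cost 34.02
egg_large px [626. 107.] A 138.5 xy [0.98  0.524] yaw 12.6 cost 41.56
egg_large px [627.  69.] A 265.5 xy [0.9788 0.5813] yaw 43.3 cost 20.72
egg_large px [625.  43.] A 109.0 xy [0.9766 0.621 ] yaw 23.7 cost 45.26
dish_red px [240. 194.] A 934.5 xyD [0.4384 0.3806 0.0396] cost 0.02
dish_red px [296.  85.] A 1143.5 xyD [0.5049 0.4999 0.0405] cost 0.0
scene
egg_small px [191. 287.] A 780.5 xy [ 0.4201 -0.3028] yaw 97.8 cost 22.84
egg_small px [420. 266.] A 95.5 xy [0.8583 0.0357] yaw 85.3 cost 1.74
egg_small px [439. 247.] A 980.5 xy [0.8732 0.1155] yaw 8.3 cost 58.31
egg_small px [365. 215.] A 157.0 xy [0.665  0.1114] yaw 106.6 cost 0.13
egg_small px [492. 105.] A 133.0 xy [0.794  0.7678] yaw 90.8 cost 5.69
egg_small px [417.  85.] A 196.5 xy [0.5282 0.7464] yaw 176.3 cost 0.48
egg_small px [199.  52.] A 271.5 xy [-0.2879  0.5161] yaw 78.5 cost 4.9
egg_duck px [197. 337.] A
[... 678 characters left out ...]
 cost 0.33
white px [  7. 341.] A 220.0 xy [0.8389 0.783 ] yaw 170.7 cost 8.3
white px [323. 278.] A 304.0 xy [0.3991 0.263 ] yaw 100.2 cost 0.09
white px [111. 246.] A 142.5 xy [0.9155 0.5082] yaw 165.4 cost 1.48
white px [265. 249.] A 330.5 xy [0.5793 0.2762] yaw 89.2 cost 5.35
white px [341. 234.] A 164.5 xy [0.4476 0.1095] yaw 91.0 cost 0.52
white px [123. 226.] A 181.5 xy [0.9624 0.4449] yaw 140.3 cost 0.41
white px [157. 217.] A 356.5 xy [0.916  0.3684] yaw 68.2 cost 25.22
white px [275. 176.] A 133.5 xy [0.7735 0.0159] yaw 123.1 cost 0.43
t 37.8 tcp [0.5306 0.3953 0.1897] head 0.03 tilt xz [-0.002 -0.002] w 0.087 F [-1.   0.2  0.4] q7 -45.9
delta units (after turn) [3.979 0.025 0.018]
```

View pics/w19.png

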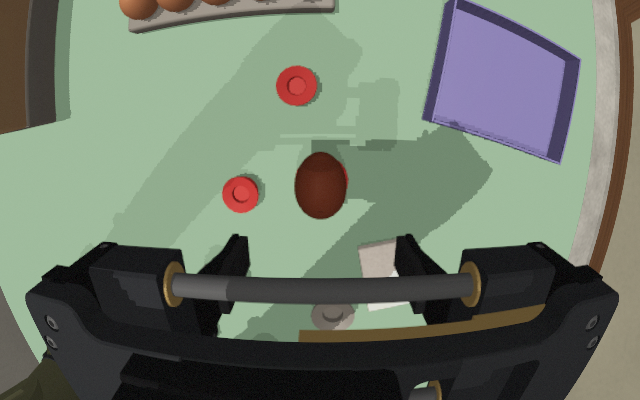

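View pics/side9.png

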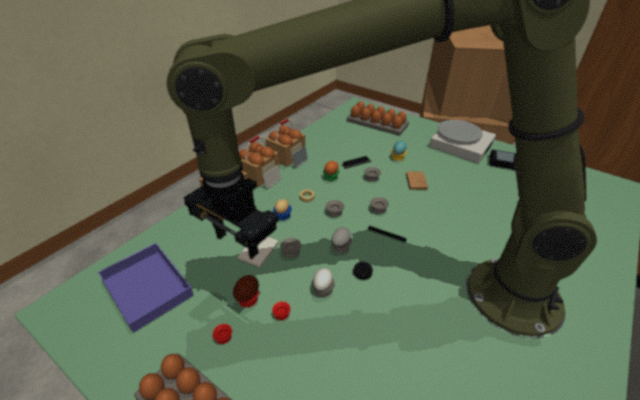

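View pics/scene9.png

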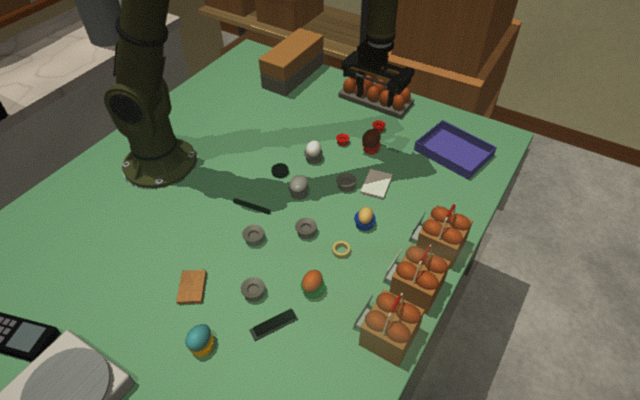

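All four eggs sit in their dishes: scene view at large (371,140), small (365,216), medium (312,282) and duck (198,338). The white eggs at (299,185) and (314,149) have not moved, and the gripper is clear.

```bash
python3 -c "
from cell import env
print(env.sign_off())"
```

```text
the job is handed in; nothing more can be done
None
```

I placed all four eggs in their dishes and handed the job in at about 38 s of robot time. I gripped each egg across its length at 10–12 N. I let each one go with the tool within about 1 mm of the height at which it had been picked up.

| Egg | Dish | Measured egg centre (x, y in m) | Distance from my estimate of the dish centre |
|---|---|---|---|
| Large | Red, the largest of three | 0.531, 0.396 | about 1 mm |
| Medium | Green | 0.656, -0.140 | about 2 mm |
| Small | Blue | 0.664, 0.112 | about 2 mm |
| Duck | Yellow | 0.524, -0.395 | about 2–3 mm |

- **Final views:** The last scene and side pictures show each egg in its dish and the gripper 19 cm up, clear of everything.
- **White eggs:** They were left untouched. Their measured positions agree with the start to within about 3 mm for one. The other was seen at the start only by the side camera, and there it agrees to 2 mm.
- **Forces:** The readings at the end of each move stayed within a few newtons. One picture taken while the arm was still moving showed about 5 N.
- **Disagreements:** The first side-camera estimate of the yellow dish was about 8–10 mm off the wrist camera's, so I used the wrist camera. The final scene and side fits for the duck egg were less exact but put it within about 3 mm of the wrist result. I did not check that the eggs were still beyond comparing pictures taken after each release.

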